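# Top up the wax melting pot

## Task

Top up the wax pot: lift its cover off and lay it flat on the cork mat, then tilt the feed pan up by its bar so that all the wax pastilles slide down and pile up at the low end, and gather them with the scoop and tip them all into the pot, never touching the wax with the gripper. When every piece is in, leave the scoop lying flat in the empty pan, lower the pan flat again, and put the cover back centred on the pot so that it closes it all round; do not disturb the rubber moulds or the spray bottle.

Things in the scene. Friction and masses are not known exactly. Their poses are not given: they have to be found in the camera images.
- pan (a joint): tilt of the feed pan about its hinge, rad: 0 = flat on its stand, grows as the bar end is raised, stop at 0.60. The hinge is stiff (6 to 8 N at the bar to raise it, about 3 N down on it to lower it) and stays where it is left. The wax slides on the metal somewhere between 0.23 and 0.33 rad (13 to 19 degrees).
- pan_hinge (a point): point on the hinge axis of the feed pan, 24 mm above the bench, midway across the pan; fixed. x axis: level, from the hinge end towards the bar end; y axis: along the hinge; z up.
- pan_low (a point): middle of the inner bottom edge at the pan's hinge (low) end, on the pan floor; turns with the pan. x axis: along the pan floor from the hinge end towards the bar end; y: across; z: square to the floor. It lies 4 mm along x and 4 mm along z from the hinge axis.
- pan_mid (a point): middle of the pan floor, 102.5 mm along x from pan_low; same axes. Pan: aluminium, inside 205 long (x) x 118 wide (y), upright walls 3 thick (rim beads 6), 46 high above the floor at the sides and the bar end, 74 high at the hinge end, on a steel stand 230 long and 172 wide over its hinge knobs.
- pan_bar (a point): centre of the round black lifting bar across the pan's free end (12 dia, 100 long along y, 45 mm beyond the inner face of the end wall, 36 mm above the floor; 64 mm above the bench when the pan is flat); turns with the pan. In the pan_hinge frame at tilt 0 it is 254 mm along x and 40 mm along z.
- scoop_grip (a point): middle of the usable upper part of the scoop's grip: a black upright post 26 (x) x 18 (y) mm, behind the scoop's back wall, from 25 to 101 mm above its underside; this point is 78 mm above the underside. x axis: towards the open mouth; y: across the scoop; z: up along the post.
- scoop_lip (a point): middle of the scoop's front lower edge (mouth); same axes as scoop_grip; it lies 108 mm ahead (x) of scoop_grip and 78 mm below it; the back wall is 95 mm behind it.
- pot_rim (a point): centre of the mouth of the fixed melting pot (steel cylinder on a blue heater base), 150 mm above the bench: outside 146 dia (base 164), inside 134 dia. z up.
- pot_floor (a point): centre of the pot's inner floor, 84 mm below its rim.
- lid_knob (a point): middle of the black knob (28 dia, 24 tall, top 38 mm above the lid's underside) on the pot's loose flat aluminium cover (160 dia, 6 thick, about 0.16 kg); 26 mm above the underside, on the axis. z axis: up along the knob.
- mat_top (a point): centre of the top of the fixed round cork mat (176 dia, 6 thick) on the bench.
- wax0_center (a point): centre of a rounded, slippery teal wax pastille (26 dia, 21 high, flat 12 mm spot above and below, 10 g) in the feed pan; absent in some runs.
- wax1_center (a point): another wax pastille, the same.
- wax2_center (a point): another wax pastille, the same.
- wax3_center (a point): another wax pastille, the same.
- wax4_center (a point): another wax pastille, the same.
- wax5_center (a point): another wax pastille, the same.
- mould0: bystander: rubber mould block 62 x 75 x 28 mm (origin under its centre), lower one of a pile of two
- mould1: bystander: rubber mould 62 x 75 x 26, upper one of the pile; origin under its centre
- mould2: bystander: rubber mould 60 x 72 x 28 lying alone; origin under its centre
- spray: bystander: spray bottle 52 dia, 135 tall; origin under its centre
- lid: the pot's cover (see lid_knob); origin at the centre of its underside
- scoop: the scoop; origin under the centre of its floor, 47.5 mm behind the lip. Sheet steel, 0.16 kg, flat floor 2.5 mm thick and 95 long, 96 wide at the back flaring to 108 at the mouth (it fills the pan's width but for 5 mm each side), back wall 36 high, side walls 36 falling to 30 at the mouth, open in front; holds six pastilles.

How it is judged:
On the way, in this order (a step that is already met when the one before it is completed fails the run):
1. the cover lies flat on the cork mat, let go (horizontal distance between lid_knob and mat_top below 0.05 m and height (world z) of lid_knob below 0.045 m and angle between lid_knob's own z axis and vertical below 0.12 rad and contact force between the fingers and lid below 0.2 N), for 0.2 s.
2. the pan is tilted up (over 0.30 rad) with all the wax slid down into its low part, within 115 mm of the low end (value of joint pan above 0.3 rad and x of wax0_center in the frame of pan_low between 0 and 0.115 m and z of wax0_center in the frame of pan_low between 0 and 0.07 m and x of wax1_center in the frame of pan_low between 0 and 0.115 m and z of wax1_center in the frame of pan_low between 0 and 0.07 m and x of wax2_center in the frame of pan_low between 0 and 0.115 m and z of wax2_center in the frame of pan_low between 0 and 0.07 m and x of wax3_center in the frame of pan_low between 0 and 0.115 m and z of wax3_center in the frame of pan_low between 0 and 0.07 m and x of wax4_center in the frame of pan_low between 0 and 0.115 m and z of wax4_center in the frame of pan_low between 0 and 0.07 m and x of wax5_center in the frame of pan_low between 0 and 0.115 m and z of wax5_center in the frame of pan_low between 0 and 0.07 m), for 0.2 s.
3. all the wax is in the pot (horizontal distance between each of wax0_center, wax1_center, wax2_center, wax3_center, wax4_center, wax5_center and pot_floor below 0.066 m and z of wax0_center in the frame of pot_floor between 0 and 0.08 m and z of wax1_center in the frame of pot_floor between 0 and 0.08 m and z of wax2_center in the frame of pot_floor between 0 and 0.08 m and z of wax3_center in the frame of pot_floor between 0 and 0.08 m and z of wax4_center in the frame of pot_floor between 0 and 0.08 m and z of wax5_center in the frame of pot_floor between 0 and 0.08 m), for 0.3 s.
At the end, for the whole second after the job is handed in: every wax pastille is inside the pot; the cover lies flat on the pot within 12 mm of centred; the pan is down (tilt under 0.04 rad); the scoop lies flat (within 0.12 rad) on the pan floor, inside its walls; all at rest and released (all of step 3 and horizontal distance between lid_knob and pot_rim below 0.012 m and z of lid_knob in the frame of pot_rim between 0.021 and 0.031 m and angle between lid_knob's own z axis and vertical below 0.05 rad and value of joint pan below 0.04 rad and x of scoop_lip in the frame of pan_low between -0.005 and 0.205 m and x of scoop_grip in the frame of pan_low between 0 and 0.205 m and y of scoop_grip in the frame of pan_low between -0.05 and 0.05 m and z of scoop_grip in the frame of pan_low between 0.068 and 0.088 m and angle between scoop_grip's own z axis and vertical below 0.12 rad and linear speed of each of lid, scoop below 0.03 m/s); the robot touches nothing.
It fails at once if the gripper touches the wax (contact force between the fingers and wax0 above 0.3 N or contact force between the fingers and wax1 above 0.3 N or contact force between the fingers and wax2 above 0.3 N or contact force between the fingers and wax3 above 0.3 N or contact force between the fingers and wax4 above 0.3 N or contact force between the fingers and wax5 above 0.3 N).
It fails at once if a rubber mould or the spray bottle is disturbed (moved over 30 mm) (distance of any of mould0, mould1, mould2, spray from where it was at the start of the episode above 0.03 m).
Of wax0, wax1, wax2, wax3, wax4, wax5 only 3 to 6 are there at a start; the rules pass over those that are not, and their reading is None.
At some moment in a run one of lid, scoop may be knocked a few centimetres aside while the robot is not near it.
It also fails if it takes over 210 s, if anything falls off the work surface, if the arm or the gripper's body presses on something with over 40 N, if the wrist force passes 120 N, or if a joint passes its speed limit or range.

## Robot

A 7-joint arm with a two-finger parallel gripper is mounted at the origin on the work surface. World frame = base frame: x ahead of the robot, y to its left, z up, the work surface at z = 0. Lengths are in m, angles in rad, forces in N, time in s.
With the tool pointing down it reaches from about 0.4 to 0.85 m from the base axis. Payload 10.4 kg.
Tool frame: the origin (TCP) lies between the finger pads; the fingertips stand ahead of it and the grasp point (between the pads) lies 5 mm behind it (manip.tip_extent is the z of the fingertips in the tool frame, in m); z points along the fingers, y is the line along which they close (so a half turn about z gives the same grasp; the last joint's range is limited). The gripper opens to 85 mm and grips with 20 to 120 N. Pads are 22 mm wide; open, the fingers measure 114 mm over their backs; the gripper's body (76 mm by 85 mm) begins 54 mm behind the grasp point. The pads swing forward as they close: fully open they stand 13 mm farther back than shut.
Start: joints at [-1.207, 0.332, -0.065, 1.46, 0.022, 1.35, -0.088], TCP at [0.236, 0.579, 0.245] pointing down, gripper open.
Joint ranges: [-2.6, 2.6], [-0.5, 2.12], [-1.47, 1.34], [0.16, 2.42], [-1.27, 4.41], [0.06, 2.06], [-2.6, 2.6]. Speed limits (rad/s): [2.22, 2.22, 2.79, 2.79, 3.14, 3.14, 3.14].

## Interface

Orientations are given as a unit quaternion [x, y, z, w].
In Python, from workcell import status, viewer, manip gives the robot as it stands.
- The arm moves only by the tool play_rows, never from a script. Its argument "plan" is one flat list of numbers, 7 for each row, row after row: the turn, a rotation vector about the tool's x, y, z in degrees, then the shift along the tool's x, y, z in m, then the opening, from 0 (shut) to 1 (fully open). In form: [ax, ay, az, dx, dy, dz, grip, ax, ay, az, dx, dy, dz, grip, ...]. A call has 1 to 20 rows; each row is the pose to reach, as a shift and turn from the pose commanded when the call began, along the tool's axes at that moment; what a row does not reach only later rows make up. A row lasts 1/8 s, in which the tool goes at most 62.5 mm and 10.7 degrees, less where a joint would pass 70% of its speed; a pose out of reach is approached as far as the arm can. A call with a gripper value outside its range is refused whole. The fingers move at their own pace and stop on an object; "squeeze" is the grip in N (left out, the last holds). Time passes only in rows, so rows that repeat a pose let the fingers close. It gives the time, the measured TCP pose, the force, the opening and the grip force at its end, in the units of the state.
- status.get_obs(): the state, without advancing time (a new reading comes with each control period).
- viewer.camera(name): name is "scene" or "side" or "wrist"; returns the picture (480x640x3 uint8, red, green, blue); there is no depth.
- viewer.camera_model(name): a dict with "fx", "fy", "cx", "cy" (pixels), "D" ([k1, k2, p1, p2, k3] as OpenCV has them; the pictures are not rectified), "R" (3x3) and "t" (3): a world point X has camera coordinates R X + t. Camera axes: x right, y down, z forward; pixel columns grow to the right and rows downward; lengths in m; the calibration is good to about 2 mm. A picture is of the moment at which its call begins: read the wrist's pose just before it. camera_model takes no time and is no camera call; for the wrist camera it gives the pose at the moment of the call.
- manip.hand_in(): hands the job in; it is judged then, once.
The state is a dict: "clock": time; "joint_pos": joint angles; "joint_velocities": joint speeds; "tau": joint torques, N m; "position": TCP position; "ee_rot": TCP orientation; "ft_force": force on the tool from outside, world axes, zero at the start; "torque": the same for the moment, N m; "grip_width": opening from 0.0 (shut) to 1.0 (fully open); "grasp_force": force on a finger pad.
Only numpy, scipy, OpenCV 4.12 (cv2) and the standard library are available. Lean on these libraries where they do the work, as an engineer would, in place of code of your own. Each camera call takes 0.05 s, during which the arm holds its last target. There are 200 camera calls.

## Working session

There is one attempt and no reset: what is moved stays moved. The work goes in short steps, Python scripts to look and compute and a tool call to move; the robot and the scene stay as the last step left them, time stands still between calls to the robot, and variables do not carry over. Pictures are saved under pics/ and viewed, at most 14 in all, crops included, and the job is handed in when it is done.

Besides the shell and the picture viewer there is one more tool, called after "Request:" by a JSON object that holds its "op" and its "data". play_rows: Moves the arm, as the interface text tells. Its arguments: {"type":"object","properties":{"plan":{"type":"array","items":{"type":"number"}},"squeeze":{"type":"number"}},"required":["plan"]}

```bash
ls; mkdir -p pics
python3 - <<'E'
from workcell import status, viewer, manip
import cv2,json
o=status.get_obs();print(o);print(manip.tip_extent)
for n in ["scene","side","wrist"]:
    m=viewer.camera_model(n);print(n,m)
    cv2.imwrite(f"pics/{n}0.png",viewer.camera(n)[:,:,::-1])
E
```

```text
pics
{'clock': 0.0, 'joint_pos': array([-1.20656642,  0.33287369, -0.06473489,  1.46096751,  0.02160353,
        1.34989826, -0.08851895]), 'joint_velocities': array([ 2.22874108e-04, -2.29079719e-04,  6.52212707e-04,  6.72315043e-04,
       -5.49744870e-05, -4.45203377e-04,  1.39026227e-03]), 'tau': array([ 4.38551433e-04, -6.25458241e+01,  4.96110041e-02, -3.91602695e+01,
        1.63677055e-02,  1.01311714e-02,  4.03826834e-05]), 'position': array([0.23563204, 0.57848356, 0.24450237]), 'ee_rot': array([ 1.92193397e-01,  9.81356802e-01, -7.17100592e-04, -1.09659754e-04]), 'ft_force': array([ 0.45215327, -0.18787942,  0.11968661]), 'torque': array([ 0.03432899,  0.01901554, -0.00733252]), 'grasp_force': 0.0, 'grip_width': 1.0035677615888465}
0.014
scene {'fx': 580.0961425168441, 'fy': 580.0961425168441, 'cx': 318.035388037579, 'cy': 246.6364918945456, 'D': array([-0.11120094,  0.        ,  0.        ,  0.        ,  0.        ]), 'R': array([[-0.71096184,  0.70320643,  0.00582909],
       [ 0.57438057,  0.58545773, -0.57212429],
       [-0.40573416, -0.40341043, -0.82014622]]), 't': 
[... 163 characters left out ...]
ay([-0.04989132,  0.        ,  0.        ,  0.        ,  0.        ]), 'R': array([[ 0.92928885, -0.36866103, -0.02261133],
       [-0.24403278, -0.56687771, -0.78682759],
       [ 0.27725481,  0.73670802, -0.61675851]]), 't': array([-0.50336402,  0.25493211,  1.06060639])}
wrist {'fx': 396.838803675223, 'fy': 396.838803675223, 'cx': 317.58165617358395, 'cy': 227.35597190404204, 'D': array([-0.08565861,  0.        ,  0.        ,  0.        ,  0.        ]), 'R': array([[ 3.75950759e-01,  9.26639591e-01, -3.09619564e-04],
       [ 8.87206123e-01, -3.59855569e-01,  2.88737363e-01],
       [ 2.67444053e-01, -1.08825727e-01, -9.57408293e-01]]), 't': array([-0.62525095, -0.0386603 ,  0.37788184])}
```

View pics/scene0.png

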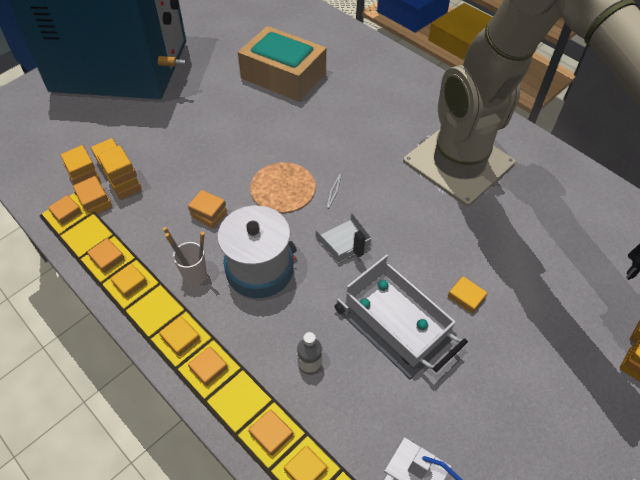

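View pics/side0.png

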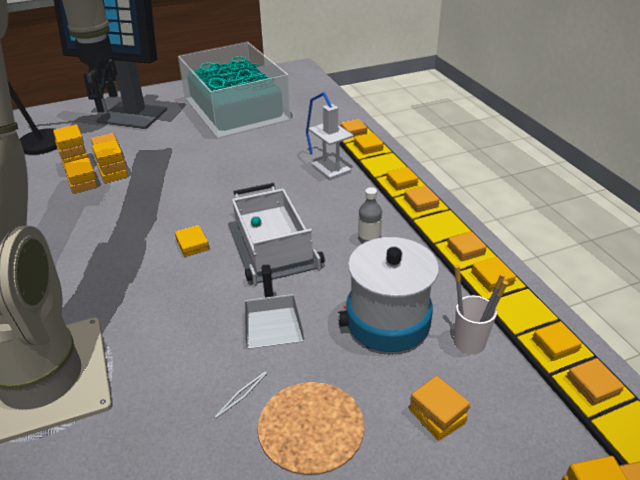

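The scene view shows the lid knob at (253,228), mat at (283,187), scoop at (345,240) with grip at (359,243), and three wax pieces at (383,284), (365,303) and (422,324). The pan bar is at about (445,355). The side view shows the knob at (394,256), mat at (311,425), scoop grip at (268,280), and bar at (254,188).

```bash
cat > h.py <<'E'
from workcell import status, viewer, manip
import cv2, numpy as np
from scipy.spatial.transform import Rotation as Rn
M=viewer.camera_model
def ray(m,uv):
    K=np.array([[m['fx'],0,m['cx']],[0,m['fy'],m['cy']],[0,0,1]])
    p=cv2.undistortPoints(np.array([[uv]],float),K,m['D'])[0,0]
    return -m['R'].T@m['t'], m['R'].T@np.array([p[0],p[1],1.])
def plane(m,uv,z):
    c,d=ray(m,uv); return c+d*(z-c[2])/d[2]
def tri(m1,u1,m2,u2):
    c1,d1=ray(m1,u1);c2,d2=ray(m2,u2)
    s=np.linalg.lstsq(np.c_[d1,-d2],c2-c1,rcond=None)[0]
    a=c1+s[0]*d1;b=c2+s[1]*d2
    return (a+b)/2,np.linalg.norm(a-b)
def proj(m,X):
    K=np.array([[m['fx'],0,m['cx']],[0,m['fy'],m['cy']],[0,0,1]])
    return cv2.projectPoints(np.array([X],float),cv2.Rodrigues(m['R'])[0],m['t'],K,m['D'])[0][0,0]
def blobs(mask,amin=20):
    n,l,s,c=cv2.connectedComponentsWithStats(mask.astype(np.uint8))
    return [(int(s[i,4]),c[i].round(1),s[i,:4],l==i) for i in range(1,n) if s[i,4]>=amin]
def black(im,t=45): return im.max(2)<t
def teal(im):
    h=cv2.cvtColor(im,cv2.COLOR_RGB2HSV); return (abs(h[...,0].astype(int)-85)<10)&(h[...,1]>110)
def tool(X):  # world point -> shift in tool axes from present TCP
    o=status.get_obs(); return Rn.from_quat(o['ee_rot']).inv().apply(np.array(X)-o['position'])
E
python3 - <<'E'
from h import *
for n in ["scene","side"]:
    im=cv2.imread(f"pics/{n}0.png")[:,:,::-1]; m=M(n)
    print(n,'black')
    for a,c,b,_ in blobs(black(im,40),40):
        if 200<c[0]<480 and c[1]>170: print(a,c,b)
    print('teal')
    for a,c,b,_ in blobs(teal(im),15):
        if 200<c[0]<480 and c[1]>170: print(a,c,b,plane(m,c,.038).round(3))
    h=cv2.cvtColor(im,cv2.COLOR_RGB2HSV)
    k=(abs(h[...,0].astype(int)-11)<6)&(h[...,1]>70)&(h[...,2]>100)
    for a,c,b,mm in blobs(k,300):
        cs=cv2.findContours(mm.astype(np.uint8),0,2)[0][0]; e=cv2.fitEllipse(cs)
        print('ork',a,c,b,e,plane(m,e[0],.006).round(3))
E
python3 - <<'E'
import cv2,numpy as np
a=cv2.imread('pics/scene0.png')[200:380,300:490];b=cv2.imread('pics/side0.png')[175:365,215:445]
a=cv2.resize(a,None,fx=3,fy=3,interpolation=2)[:540];b=cv2.resize(b,None,fx=3,fy=3,interpolation=2)
cv2.imwrite('pics/a.png',a);cv2.imwrite('pics/b.png',b)
E
```

```text
scene black
159 [358.5 245.8] [354 235  11  22]
150 [450.4 354.7] [433 340  34  31]
teal
75 [382.7 284.5] [378 280  10  10] [0.476 0.128 0.038]
58 [365.1 302.4] [360 298  10  10] [0.54  0.132 0.038]
80 [421.8 323.7] [417 319  10  10] [0.49  0.257 0.038]
ork 1002 [412.8  35. ] [363   5 101  61] ((414.80462646484375, 34.12535858154297), (20.437755584716797, 100.75094604492188), 119.01260375976562) [-0.369 -0.468  0.006]
ork 302 [306.5  52.5] [281  31  45  45] ((-1317.9658203125, 225.2967529296875), (226.59518432617188, 3286.325927734375), 83.92731475830078) [ 3.362 -2.975  0.006]
ork 302 [539.3  63.7] [530  52  20  27] ((539.1803588867188, 64.01554870605469), (17.304248809814453, 23.75737762451172), 179.88943481445312) [-0.55  -0.08   0.006]
ork 414 [559.6  80.2] [543  64  32  41] ((560.4431762695312, 79.44335174560547), (16.9550838470459, 45.64361572265625), 29.679536819458008) [-0.534  0.012  0.006]
ork 485 [528.3  90.7] [518  73  23  36] ((527.9713745117188, 90.98836517333984), (18.198545455932617, 33.757991790771484), 9.083831787109375) [-0.402 -0.03   0.006]
ork 2548 [282.6 186.7]
[... 553 characters left out ...]
8), (18.5570068359375, 31.968908309936523), 61.39759063720703) [ 0.886 -0.636  0.006]
ork 443 [103.4 252.4] [ 87 239  35  30] ((103.4385757446289, 253.54315185546875), (24.438657760620117, 30.337486267089844), 72.17807006835938) [ 0.889 -0.429  0.006]
side black
428 [399.9 211.2] [340 143 115 132]
57 [253.9 189.2] [237 184  36  10]
143 [393.5 257.3] [387 248  14  17]
190 [267.3 283.1] [262 266  11  31]
58 [467.1 287.7] [461 280  17  15]
57 [343.3 322.1] [339 318   9   9]
teal
68 [255.3 221.1] [251 217  10   9] [0.49  0.259 0.038]
ork 7501 [310.3 427.7] [258 382 107  93] ((310.55841064453125, 427.79107666015625), (91.6092758178711, 105.8133773803711), 85.49124145507812) [ 0.416 -0.283  0.006]
```

View pics/a.png

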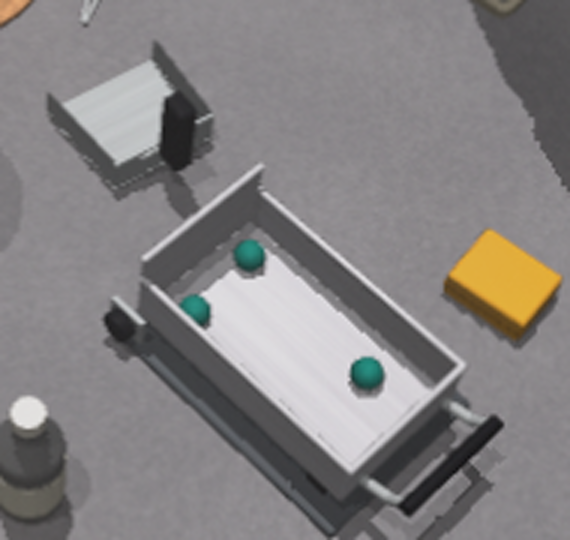

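View pics/b.png

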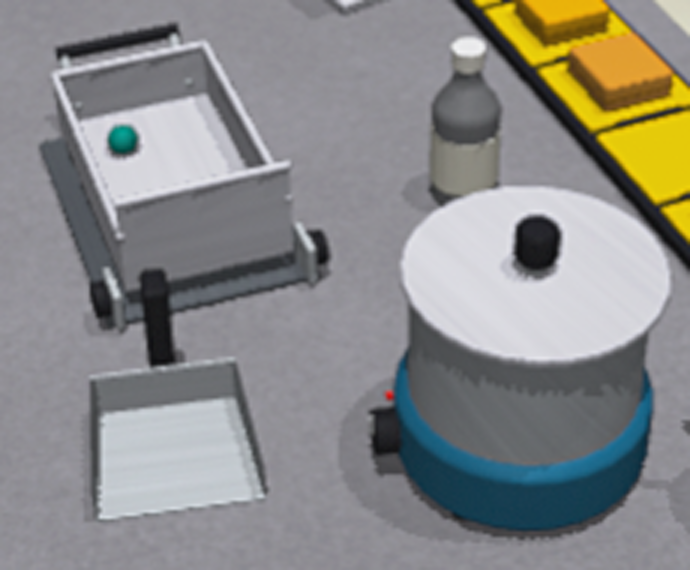

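Run:
```python
from h import *
s=M('scene');d=M('side')
A=lambda x,y:(300+x/3,200+y/3); B=lambda x,y:(215+x/3,175+y/3)
def P(n,x): print(n,np.round(x[0],3) if isinstance(x,tuple) else x.round(3), round(x[1],4) if isinstance(x,tuple) else '')
P('knob',tri(s,(253.3,227.5),d,(393.7,256.5)))
h=plane(d,(393.7,256.5),.176);print(h.round(3))
P('barL',tri(s,A(407,507),d,B(176,32)));P('barR',tri(s,A(496,424),d,B(60,51)))
P('barL p',plane(s,A(407,507),.064));P('barR p',plane(s,A(496,424),.064))
for n,u in [('h1',A(262,170)),('h2',A(146,262))]: P(n,plane(s,u,.102))
for n,u in [('b1',A(463,366)),('b2',A(352,470))]: P(n,plane(s,u,.074))
P('h2side',plane(d,B(287,167),.102));P('h1side',plane(d,B(115,237),.102))
P('b2side',plane(d,B(208,44),.074));P('b1side',plane(d,B(57,72),.074))
P('knobs',tri(s,A(120,323),d,B(319,248)))
P('griptop',tri(s,A(180,95),d,B(153,276)))
P('griptop s',plane(s,A(180,95),.101));P('griptop d',plane(d,B(153,276),.101))
for u in [(99,517),(265,494)]: P('mouth d',plane(d,B(*u),.003))
for u in [(93,376),(235,361)]: P('back top d',plane(d,B(*u),.036))
P('mouth corners s', plane(s,A(118,190),.0)); P('', plane(s,A(50,97),.030))
P('backR s',plane(s,A(212,120),.036));P('backL s',plane(s,A(156,45),.036))
# pot rim: lid ellipse via bright mask? lid edge extremes in side
P('lid left/right',plane(d,B(402,272),.150));P('',plane(d,B(669,272),.150))
P('spray',plane(s,A(28,412),.135)); P('mould2',plane(s,A(503,277),.028))
P('mouldpile',plane(s,(207,202),.054))
```

```text
knob [ 0.64  -0.121  0.174] 0.0007
[ 0.639 -0.124  0.176]
barL [0.565 0.35  0.061] 0.0031
barR [0.47  0.357 0.064] 0.0015
barL p [0.564 0.352 0.064] 
barR p [0.469 0.357 0.064] 
h1 [0.447 0.108 0.102] 
h2 [0.568 0.102 0.102] 
b1 [0.455 0.313 0.074] 
b2 [0.575 0.308 0.074] 
h2side [0.565 0.095 0.102] 
h1side [0.434 0.069 0.102] 
b2side [0.578 0.303 0.074] 
b1side [0.458 0.313 0.074] 
knobs [0.586 0.095 0.023] 0.0033
griptop [0.443 0.018 0.106] 0.002
griptop s [0.439 0.016 0.101] 
griptop d [0.445 0.023 0.101] 
mouth d [ 0.371 -0.073  0.003] 
mouth d [ 0.474 -0.095  0.003] 
back top d [0.397 0.016 0.036] 
back top d [ 0.487 -0.006  0.036] 
mouth corners s [0.487 0.    0.   ] 
 [ 0.476 -0.09   0.03 ] 
backR s [0.401 0.022 0.036] 
backL s [ 0.378 -0.063  0.036] 
lid left/right [ 0.57  -0.088  0.15 ] 
 [ 0.716 -0.151  0.15 ] 
spray [0.724 0.14  0.135] 
mould2 [0.345 0.279 0.028] 
mouldpile [ 0.619 -0.339  0.054]
```

```bash
cat >> h.py <<'E'
def rot(psi,pitch=0):
    """tool down with tool y at heading psi (deg); pitch: then turned about tool y (deg)"""
    p=np.radians(psi); y=np.array([np.cos(p),np.sin(p),0]); z=np.array([0,0,-1.]); 
    return Rn.from_matrix(np.c_[np.cross(y,z),y,z])*Rn.from_euler('y',pitch,degrees=True)
def go(X,psi,pitch=0,ref=None):
    """row (turn deg, shift m) from the present pose (or ref pose) to TCP X"""
    if ref is None: o=status.get_obs(); ref=(o['position'],Rn.from_quat(o['ee_rot']))
    r=(ref[1].inv()*rot(psi,pitch)).as_rotvec(degrees=True)
    s=ref[1].inv().apply(np.array(X)-ref[0])
    print(r.round(1),s.round(4),'rows>=',round(max(np.linalg.norm(s)/.0625,np.linalg.norm(r)/10.7),1))
def pose():
    o=status.get_obs();q=Rn.from_quat(o['ee_rot']);print(round(o['clock'],2),o['position'].round(4),'psi',round(float(np.degrees(np.arctan2(*q.as_matrix()[1::-1,1]))),1),'ft',o['ft_force'].round(1),'w',round(o['grip_width'],3),'gf',round(o['grasp_force'],1))
E
python3 -c "
from h import *
go([.64,-.122,.26],-11)"
```

```text
[-0.1  0.  78.8] [-0.6387 -0.4964 -0.0147] rows>= 12.9
```

Request:
{"op": "play_rows", "data": {"plan": [0,0,78.8,-0.639,-0.496,-0.015,0.8,0,0,78.8,-0.639,-0.496,-0.015,0.8,0,0,78.8,-0.639,-0.496,-0.015,0.8,0,0,78.8,-0.639,-0.496,-0.015,0.8,0,0,78.8,-0.639,-0.496,-0.015,0.8,0,0,78.8,-0.639,-0.496,-0.015,0.8,0,0,78.8,-0.639,-0.496,-0.015,0.8,0,0,78.8,-0.639,-0.496,-0.015,0.8,0,0,78.8,-0.639,-0.496,-0.015,0.8,0,0,78.8,-0.639,-0.496,-0.015,0.8,0,0,78.8,-0.639,-0.496,-0.015,0.8,0,0,78.8,-0.639,-0.496,-0.015,0.8,0,0,78.8,-0.639,-0.496,-0.015,0.8,0,0,78.8,-0.639,-0.496,-0.015,0.8,0,0,78.8,-0.639,-0.496,-0.015,0.8,0,0,78.8,-0.639,-0.496,-0.015,0.8]}}

```text
clock: 2.15
position: [0.6404, -0.1199, 0.2604]
ee_rot: [0.771, 0.637, 0.0, -0.0]
ft_force: [0.9, 0.3, -0.2]
grip_width: 0.805
grasp_force: 0.0
```

```bash
python3 -c "
from h import *
pose()
m=M('wrist');im=viewer.camera('wrist');cv2.imwrite('pics/w1.png',im[:,:,::-1])
print(proj(m,[.64,-.122,.188]))
for a,c,b,_ in blobs(black(im,40),100): print(a,c,b,plane(m,c,.182).round(3))
go([.64,-.122,.177],-11)"
```

```text
2.15 [ 0.6404 -0.1199  0.2604] psi -10.8 ft [ 0.9  0.3 -0.2] w 0.805 gf 0.0
[316.18754377 255.50691328]
68058 [340.2 389.6] [  0   0 640 480] [ 0.637 -0.216  0.182]
2401 [42.9 77.2] [ 7 58 76 37] [ 0.519 -0.002  0.182]
1893 [318.9 241.8] [295 216  50  54] [ 0.643 -0.117  0.182]
131 [457.5 284.3] [451 272  16  27] [ 0.716 -0.157  0.182]
[ 0.  -0.1  0.2] [-0.0022  0.      0.0835] rows>= 1.3
```

View pics/w1.png

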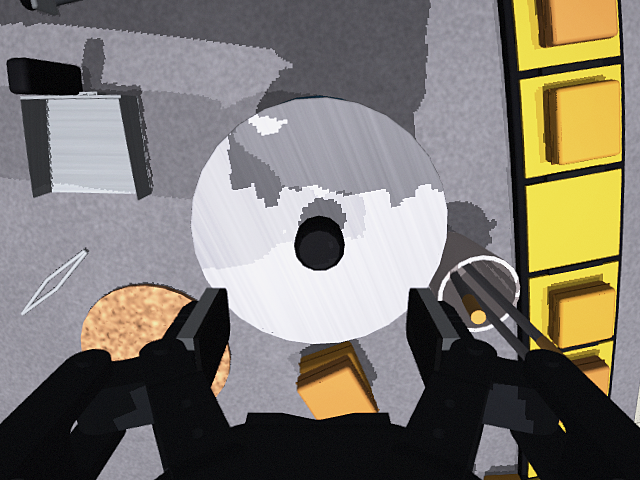

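The wrist view shows the knob at (319,242), nearly where predicted, so I'll go straight down and grip.

Request:
{"op": "play_rows", "data": {"plan": [0,0,0,0,0,0.05,0.7,0,0,0,0,0,0.083,0.7,0,0,0,0,0,0.083,0.7,0,0,0,0,0,0.083,0.1,0,0,0,0,0,0.083,0.1,0,0,0,0,0,0.083,0.1,0,0,0,0,0,0.083,0.1,0,0,0,0,0,0.083,0.1,0,0,0,0,0,0.083,0.1,0,0,0,0,0,0.06,0.1,0,0,0,0,0,0.0,0.1,0,0,0,0,0,0.0,0.1], "squeeze": 60}}

```text
clock: 3.7
position: [0.6425, -0.1226, 0.2665]
ee_rot: [0.772, 0.636, 0.003, 0.003]
ft_force: [-0.0, 0.2, -1.6]
grip_width: 0.301
grasp_force: 59.6
```

```bash
python3 -c "
from h import *
pose();go([.419,-.279,.20],-11);go([.419,-.279,.035],-11)
m=M('scene');im=viewer.camera('scene');cv2.imwrite('pics/s2.png',cv2.resize(im[140:400,180:500,::-1],None,fx=2,fy=2))"
```

```text
3.7 [ 0.6425 -0.1226  0.2665] psi -11.0 ft [-0.   0.2 -1.6] w 0.301 gf 59.6
[ 0.5 -0.1  0. ] [-0.1962 -0.1903  0.0645] rows>= 4.5
[ 0.5 -0.1  0. ] [-0.1963 -0.1918  0.2295] rows>= 5.7
```

View pics/s2.png

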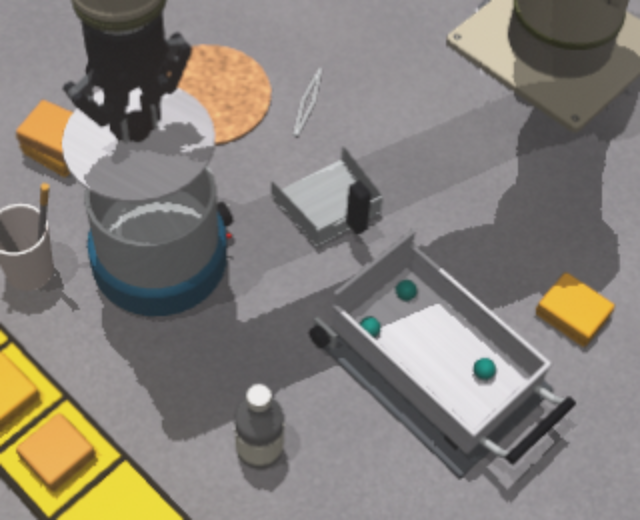

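The lid is held clear of the pot. The mat is free to its upper right.

Request:
{"op": "play_rows", "data": {"plan": [0,0,0,-0.196,-0.19,0.04,0.1,0,0,0,-0.196,-0.19,0.04,0.1,0,0,0,-0.196,-0.19,0.04,0.1,0,0,0,-0.196,-0.19,0.04,0.1,0,0,0,-0.196,-0.19,0.04,0.1,0,0,0,-0.196,-0.19,0.1,0.1,0,0,0,-0.196,-0.19,0.16,0.1,0,0,0,-0.196,-0.19,0.2,0.1,0,0,0,-0.196,-0.19,0.2,0.1,0,0,0,-0.196,-0.19,0.2,0.1]}}

```text
clock: 5.0
position: [0.4175, -0.2782, 0.0616]
ee_rot: [0.771, 0.636, 0.0, 0.001]
ft_force: [0.5, -0.2, -1.3]
grip_width: 0.299
grasp_force: 59.8
```

```bash
python3 -c "
from h import *
pose();go([.419,-.279,.034],-11)"
```

```text
5.0 [ 0.4175 -0.2782  0.0616] psi -11.0 ft [ 0.5 -0.2 -1.3] w 0.299 gf 59.8
[0.1 0.  0. ] [-0.0005  0.0016  0.0276] rows>= 0.4
```

Request:
{"op": "play_rows", "data": {"plan": [0,0,0,0,0,0.015,0.1,0,0,0,0,0,0.027,0.1,0,0,0,0,0,0.027,0.1,0,0,0,0,0,0.027,0.1,0,0,0,0,0,0.027,0.7,0,0,0,0,0,0.027,0.7,0,0,0,0,0,0.027,0.7,0,0,0,0,0,0.027,0.7,0,0,0,0,0,0,0.7,0,0,0,0,0,-0.06,0.5,0,0,0,0,0,-0.12,0.4,0,0,0,0,0,-0.18,0.4,0,0,0,0,0,-0.2,0.4]}}

```text
clock: 6.62
position: [0.4175, -0.2786, 0.2639]
ee_rot: [0.771, 0.636, 0.002, 0.002]
ft_force: [0.1, 0.1, -1.0]
grip_width: 0.401
grasp_force: 0.0
```

```bash
python3 -c "
from h import *
pose()
for n in ['scene','side']:
    m=M(n);im=viewer.camera(n);cv2.imwrite(f'pics/{n}3.png',im[:,:,::-1])
u=np.radians(87.7)
go([.517,.355,.20],-92.3);go([.517,.355,.20],87.7)"
```

```text
6.62 [ 0.4175 -0.2786  0.2639] psi -11.0 ft [ 0.1  0.1 -1. ] w 0.401 gf 0.0
[ 0.2 -0.2 81.3] [ 0.6407 -0.0231  0.0626] rows>= 10.3
[  0.2   0.2 -98.7] [ 0.6407 -0.0231  0.0626] rows>= 10.3
```

View pics/scene3.png

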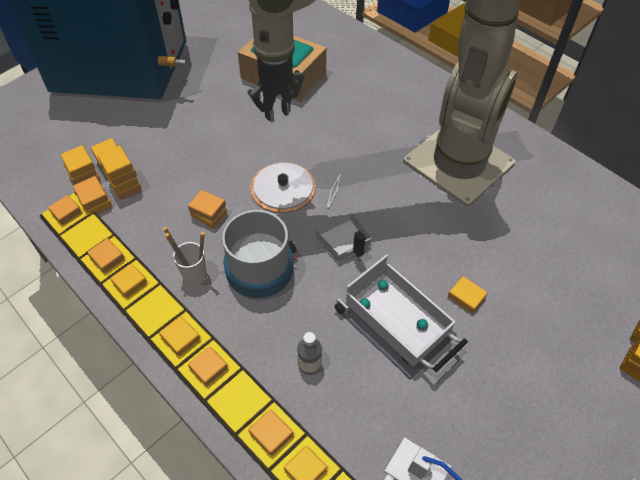

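The lid lies on the mat at (283,185) and the pot is open at (256,243). Next is the bar.

Request:
{"op": "play_rows", "data": {"plan": [0,0,-98.7,0.641,-0.023,0.02,0.4,0,0,-98.7,0.641,-0.023,0.02,0.4,0,0,-98.7,0.641,-0.023,0.02,0.4,0,0,-98.7,0.641,-0.023,0.02,0.4,0,0,-98.7,0.641,-0.023,0.02,0.4,0,0,-98.7,0.641,-0.023,0.02,0.4,0,0,-98.7,0.641,-0.023,0.02,0.4,0,0,-98.7,0.641,-0.023,0.02,0.4,0,0,-98.7,0.641,-0.023,0.02,0.4,0,0,-98.7,0.641,-0.023,0.02,0.4,0,0,-98.7,0.641,-0.023,0.05,0.4,0,0,-98.7,0.641,-0.023,0.08,0.4,0,0,-98.7,0.641,-0.023,0.08,0.4,0,0,-98.7,0.641,-0.023,0.08,0.4]}}

```text
clock: 8.48
position: [0.5163, 0.3555, 0.1809]
ee_rot: [0.02, 1.0, 0.0, 0.0]
ft_force: [-0.3, 0.4, -0.4]
grip_width: 0.399
grasp_force: 0.0
```

```bash
python3 -c "
from h import *
pose()
m=M('wrist');im=viewer.camera('wrist');cv2.imwrite('pics/w4.png',im[:,:,::-1])
print('pred bar',proj(m,[.517,.355,.064]))
go([.517,.355,.064],87.7)
# pot rim from earlier pictures
for n in ['scene','side']:
    g=cv2.imread(f'pics/{n}3.png')
    cv2.imwrite(f'pics/pot_{n}.png',g)
"
```

```text
8.47 [0.5163 0.3555 0.1809] psi 87.7 ft [-0.3  0.4 -0.4] w 0.399 gf 0.0
pred bar [315.96490291 226.67174189]
[0.1 0.1 0. ] [-0.0004 -0.0009  0.1175] rows>= 1.9
```

View pics/w4.png

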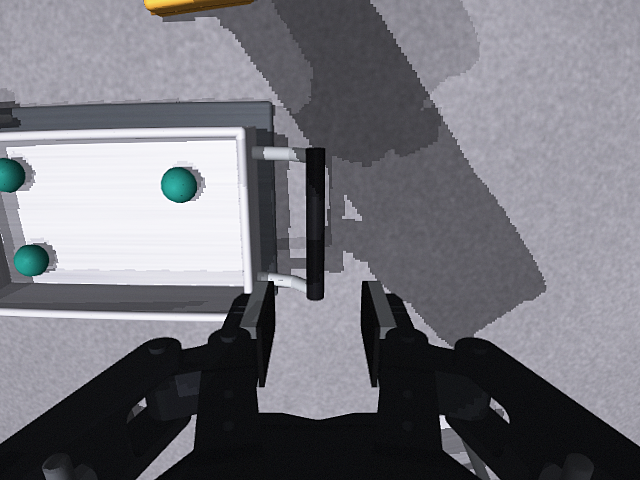

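The bar is centred at (315,224), which matches the prediction. I'll descend and grip it, then raise the pan along its arc.

Request:
{"op": "play_rows", "data": {"plan": [0,0,0,0,-0.0005,0.06,0.4,0,0,0,0,-0.0005,0.118,0.4,0,0,0,0,-0.0005,0.118,0.4,0,0,0,0,-0.0005,0.118,0.4,0,0,0,0,-0.0005,0.118,0.0,0,0,0,0,-0.0005,0.118,0.0,0,0,0,0,-0.0005,0.118,0.0,0,0,0,0,-0.0005,0.118,0.0], "squeeze": 60}}

```text
clock: 9.52
position: [0.5176, 0.354, 0.0655]
ee_rot: [0.021, 1.0, 0.0, 0.001]
ft_force: [-3.6, -8.9, 12.1]
grip_width: 0.112
grasp_force: 58.6
```

Request:
{"op": "play_rows", "data": {"plan": [0,0,0,0,-0.0015,-0.009,0,0,0,0,0,-0.0034,-0.018,0,0,0,0,0,-0.0055,-0.026,0,0,0,0,0,-0.008,-0.035,0,0,0,0,0,-0.011,-0.0435,0,0,0,0,0,-0.014,-0.052,0,0,0,0,0,-0.017,-0.06,0,0,0,0,0,-0.021,-0.0685,0,0,0,0,0,-0.025,-0.0765,0,0,0,0,0,-0.029,-0.0845,0,0,0,0,0,-0.0335,-0.092,0,0,0,0,0,-0.038,-0.1,0,0,0,0,0,-0.038,-0.1,0,0,0,0,0,-0.038,-0.1,0,0,0,0,0,-0.038,-0.1,0,0,0,0,0,-0.038,-0.1,0]}}

```text
clock: 11.52
position: [0.5159, 0.318, 0.1639]
ee_rot: [0.02, 1.0, 0.001, 0.002]
ft_force: [5.8, 0.5, 3.7]
grip_width: 0.109
grasp_force: 59.7
```

```bash
python3 -c "
from h import *
pose()
im=viewer.camera('scene');jm=viewer.camera('side')
o=np.hstack([cv2.resize(im[200:400,300:500],None,fx=2,fy=2),cv2.resize(jm[130:330,200:400],None,fx=2,fy=2)])
cv2.imwrite('pics/t5.png',o[:,:,::-1])"
```

```text
11.53 [0.5159 0.318  0.1639] psi 87.7 ft [5.8 0.5 3.7] w 0.109 gf 59.7
```

View pics/t5.png

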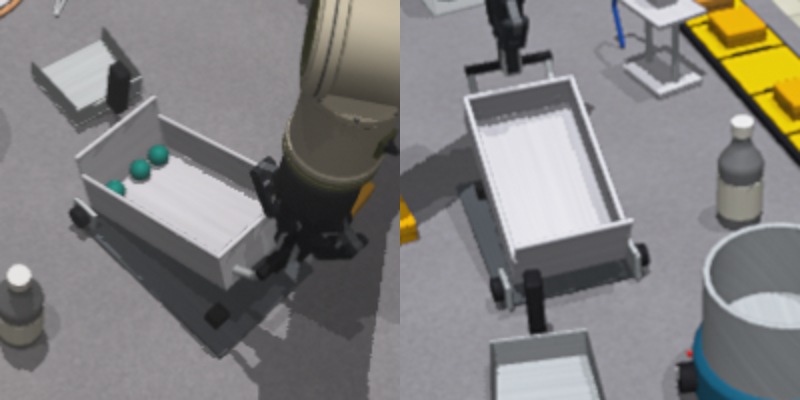

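All three pastilles lie against the low wall at crop points (115,188), (140,168) and (158,154). I'll lower the pan slowly so the scooping happens on the flat.

Request:
{"op": "play_rows", "data": {"plan": [0,0,0,0,0.0045,0.008,0,0,0,0,0,0.009,0.0155,0,0,0,0,0,0.013,0.0235,0,0,0,0,0,0.017,0.0315,0,0,0,0,0,0.021,0.04,0,0,0,0,0,0.024,0.048,0,0,0,0,0,0.027,0.0565,0,0,0,0,0,0.03,0.065,0,0,0,0,0,0.0325,0.074,0,0,0,0,0,0.0346,0.082,0,0,0,0,0,0.0365,0.091,0,0,0,0,0,0.0375,0.096,0,0,0,0,0,0.038,0.1,0,0,0,0,0,0.038,0.102,0,0,0,0,0,0.038,0.102,0,0,0,0,0,0.038,0.102,0,0,0,0,0,0.038,0.102,0]}}

```text
clock: 13.75
position: [0.5183, 0.354, 0.0652]
ee_rot: [0.021, 1.0, 0.0, 0.002]
ft_force: [-9.1, -15.5, 41.9]
grip_width: 0.112
grasp_force: 66.9
```

Request:
{"op": "play_rows", "data": {"plan": [0,0,0,0,0,0,0.4,0,0,0,0,0,0,0.4,0,0,0,0,0,0,0.4,0,0,0,0,0,-0.05,0.4,0,0,0,0,0,-0.1,0.4,0,0,0,0,0,-0.16,0.4,0,0,0,0,0,-0.2,0.4]}}

```text
clock: 14.62
position: [0.516, 0.3557, 0.263]
ee_rot: [0.02, 1.0, 0.001, 0.001]
ft_force: [0.5, -0.6, -0.3]
grip_width: 0.4
grasp_force: 0.0
```

```bash
python3 -c "
from h import *
pose()
P={}
for n in ['scene','side']:
    m=M(n);im=viewer.camera(n);P[n]=im;cv2.imwrite(f'pics/{n}6.png',im[:,:,::-1])
    for a,c,b,_ in blobs(teal(im),15):
        if 200<c[0]<480 and c[1]>170: print(n,a,c,b,plane(m,c,.038).round(3))
    for a,c,b,_ in blobs(black(im,40),40):
        if 200<c[0]<480 and c[1]>170: print('blk',a,c,b)
go([.442,.018,.25],-11)
o=np.hstack([cv2.resize(P['scene'][200:380,300:480],None,fx=2.2,fy=2.2,interpolation=2),cv2.resize(P['side'][180:360,210:390],None,fx=2.2,fy=2.2,interpolation=2)])
cv2.imwrite('pics/t6.png',o[:,:,::-1])"
```

```text
14.62 [0.516  0.3557 0.263 ] psi 87.8 ft [ 0.5 -0.6 -0.3] w 0.4 gf 0.0
scene 68 [380.9 280.2] [377 276   9  10] [0.47  0.117 0.038]
scene 71 [371.8 287.5] [368 283   9  10] [0.5   0.116 0.038]
scene 55 [359.5 297.3] [355 294   9   9] [0.539 0.113 0.038]
blk 152 [358.5 246. ] [354 235  11  22]
blk 136 [452.4 353. ] [433 339  35  32]
blk 412 [399.9 211.3] [340 143 115 132]
blk 66 [251.  189.8] [234 186  37   8]
blk 184 [267.2 283.5] [262 269  11  28]
blk 50 [466.8 287.6] [461 281  14  14]
blk 50 [343.3 322.5] [339 319   9   8]
blk 140 [309.  417.8] [302 407  15  18]
[ 0.5 -0.  98.8] [ 0.062  -0.3413  0.0133] rows>= 9.2
```

View pics/t6.png

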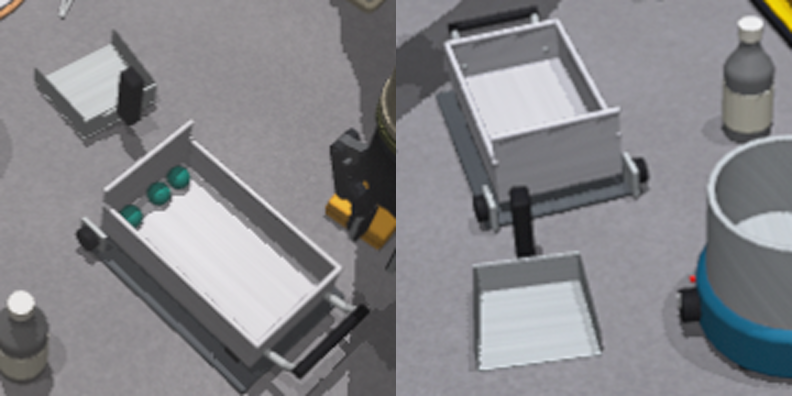

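The pan is flat again, with the wax at y≈0.115 and x = 0.470, 0.500 and 0.539. The scoop hasn't moved. I'll go above its post.

Request:
{"op": "play_rows", "data": {"plan": [0,0,101,0.062,-0.341,0.01,0.7,0,0,101,0.062,-0.341,0.01,0.7,0,0,101,0.062,-0.341,0.01,0.7,0,0,101,0.062,-0.341,0.01,0.7,0,0,101,0.062,-0.341,0.01,0.7,0,0,101,0.062,-0.341,0.01,0.7,0,0,101,0.062,-0.341,0.01,0.7,0,0,101,0.062,-0.341,0.01,0.7,0,0,101,0.062,-0.341,0.01,0.7,0,0,101,0.062,-0.341,0.05,0.7,0,0,101,0.062,-0.341,0.05,0.7,0,0,101,0.062,-0.341,0.05,0.7]}}

```text
clock: 16.23
position: [0.4407, 0.0171, 0.211]
ee_rot: [0.783, 0.621, 0.0, 0.0]
ft_force: [-0.2, 0.7, 0.0]
grip_width: 0.7
grasp_force: 0.0
```

```bash
python3 -c "
from h import *
pose()
m=M('wrist');im=viewer.camera('wrist');cv2.imwrite('pics/w7.png',im[:,:,::-1])
print('pred top',proj(m,[.442,.018,.101]))
for a,c,b,k in blobs(black(im,40),100): print(a,c,b,plane(m,c,.101).round(3),cv2.minAreaRect(cv2.findContours(k.astype(np.uint8),0,2)[0][0]))
"
```

```text
16.23 [0.4407 0.0171 0.211 ] psi -13.2 ft [-0.2  0.7  0. ] w 0.7 gf 0.0
pred top [318.03440114 229.1111038 ]
208 [485.6  67. ] [478  54  15  24] [0.558 0.091 0.101] ((485.6812438964844, 65.60917663574219), (21.608766555786133, 14.273679733276367), 82.40535736083984)
513 [270.8  99.1] [262  81  20  36] [0.433 0.101 0.101] ((270.5191955566406, 99.09615325927734), (34.51643371582031, 15.493173599243164), 78.69007110595703)
998 [321.1 205.8] [307 181  29  58] [0.447 0.032 0.101] ((321.0, 209.5), (57.0, 28.0), 90.0)
59987 [316.8 415.7] [  0 286 640 194] [ 0.408 -0.124  0.101] ((319.49993896484375, 382.49993896484375), (638.9998779296875, 192.99996948242188), 0.0)
817 [475.4 302.8] [461 286  29  35] [ 0.534 -0.057  0.101] ((475.0, 303.0), (34.0, 28.0), 90.0)
```

View pics/w7.png

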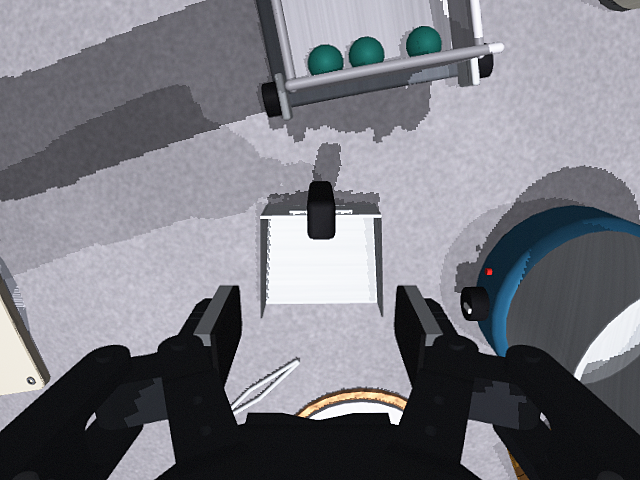

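The scoop sits square to the tool, with its post top centred at about (321,219). That puts the post about 5 mm further along tool +x than assumed.

Request:
{"op": "play_rows", "data": {"plan": [0,0,0,0.005,0.002,0.06,0.7,0,0,0,0.005,0.002,0.12,0.7,0,0,0,0.005,0.002,0.136,0.7,0,0,0,0.005,0.002,0.136,0.7,0,0,0,0.005,0.002,0.136,0.0,0,0,0,0.005,0.002,0.136,0.0,0,0,0,0.005,0.002,0.136,0.0,0,0,0,0.005,0.002,0.136,0.0,0,0,0,0.005,0.002,0.136,0.0,0,0,0,0.005,0.002,0.136,0.0,0,0,0,0.005,0.002,0.1,0.0,0,0,0,0.005,0.002,0.04,0.0,0,0,0,0.005,0.002,-0.02,0.0,0,0,0,0.005,0.002,-0.06,0.0,0,0,0,0.005,0.002,-0.06,0.0,0,0,0,0.005,0.002,-0.06,0.0], "squeeze": 90}}

```text
clock: 18.27
position: [0.4432, 0.0214, 0.2696]
ee_rot: [0.784, 0.621, -0.0, -0.0]
ft_force: [-0.3, 0.3, -1.7]
grip_width: 0.199
grasp_force: 88.4
```

```bash
python3 -c "
from h import *
pose()
go([.515,.272,.25],-2.7)
"
```

```text
18.27 [0.4432 0.0214 0.2696] psi -13.3 ft [-0.3  0.3 -1.7] w 0.199 gf 88.4
[ -0.   -0.  -10.6] [0.2604 0.0124 0.0196] rows>= 4.2
```

Request:
{"op": "play_rows", "data": {"plan": [0,0,-10.6,0.26,0.0125,0,0,0,0,-10.6,0.26,0.0125,0,0,0,0,-10.6,0.26,0.0125,0,0,0,0,-10.6,0.26,0.0125,0,0,0,0,-10.6,0.26,0.0125,0,0,0,0,-10.6,0.26,0.0125,0.06,0,0,0,-10.6,0.26,0.0125,0.06,0,0,0,-10.6,0.26,0.0125,0.06,0]}}

```text
clock: 19.27
position: [0.5159, 0.2711, 0.2116]
ee_rot: [0.724, 0.69, 0.0, 0.0]
ft_force: [0.4, 0.1, -1.6]
grip_width: 0.198
grasp_force: 88.6
```

```bash
python3 -c "
from h import *
pose()
m=M('wrist');im=viewer.camera('wrist');cv2.imwrite('pics/w8.png',im[:,:,::-1])
u=np.array([.047,.999]);v=np.array([-.999,.047]);L=np.array([.507,.104])
for x,y,z in [(0,59,74),(0,-59,74),(205,59,46),(205,-59,46)]: print(proj(m,np.r_[L+x/1e3*u+y/1e3*v,.028+z/1e3]).round(0))
"
```

```text
19.27 [0.5159 0.2711 0.2116] psi -2.7 ft [ 0.4  0.1 -1.6] w 0.198 gf 88.6
[238. 438.]
[391. 438.]
[227. 165.]
[403. 165.]
```

View pics/w8.png

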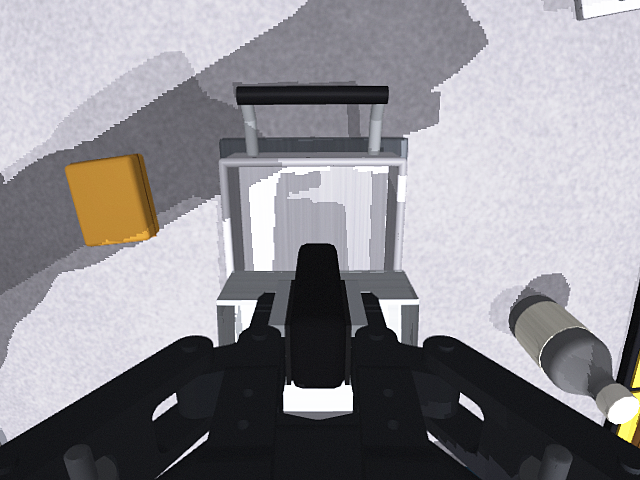

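The pan's bar-end rim is centred at u=313 and the scoop at u=318, so I'll shift −2.5 mm in tool y. Yaw is aligned. Going down now.

Request:
{"op": "play_rows", "data": {"plan": [0,0,0,0,-0.0025,0.03,0,0,0,0,0,-0.0025,0.06,0,0,0,0,0,-0.0025,0.09,0,0,0,0,0,-0.0025,0.102,0,0,0,0,0,-0.0025,0.104,0,0,0,0,0,-0.0025,0.104,0,0,0,0,0,-0.0025,0.104,0]}}

```text
clock: 20.2
position: [0.5135, 0.2721, 0.1075]
ee_rot: [0.723, 0.69, 0.001, 0.0]
ft_force: [1.3, 0.5, -1.8]
grip_width: 0.201
grasp_force: 88.5
```

Request:
{"op": "play_rows", "data": {"plan": [0,0,0,0,0,0.002,0,0,0,0,0,0,0.003,0,0,0,0,0,0,0.004,0,0,0,0,0,0,0.004,0,0,0,0,0,0,0.004,0]}}

```text
clock: 20.82
position: [0.5131, 0.2721, 0.1036]
ee_rot: [0.723, 0.691, 0.0, -0.0]
ft_force: [-5.0, -1.4, 10.5]
grip_width: 0.196
grasp_force: 90.6
```

Request:
{"op": "play_rows", "data": {"plan": [0,0,0,-0.006,0,0,0,0,0,0,-0.012,0,0,0,0,0,0,-0.018,0,0,0,0,0,0,-0.023,0,0,0,0,0,0,-0.027,0,0,0,0,0,0,-0.031,0,0,0,0,0,0,-0.035,0,0,0,0,0,0,-0.039,0,0,0,0,0,0,-0.043,0,0,0,0,0,0,-0.047,0,0,0,0,0,0,-0.05,0,0,0,0,0,0,-0.053,0,0,0,0,0,0,-0.053,0,0]}}

```text
invalid input
```

```bash
python3 -c "
from h import *
pose()
im=viewer.camera('scene');jm=viewer.camera('side')
for n,i in(('scene',im),('side',jm)):
  for a,c,b,_ in blobs(teal(i),8):
    if 200<c[0]<480 and c[1]>170: print(n,a,c,plane(M(n),c,.04).round(3))
o=np.hstack([cv2.resize(im[230:380,320:470],None,fx=2.6,fy=2.6,interpolation=2),cv2.resize(jm[150:300,210:360],None,fx=2.6,fy=2.6,interpolation=2)])
cv2.imwrite('pics/t9.png',o[:,:,::-1])"
```

```text
20.82 [0.5131 0.2721 0.1036] psi -2.7 ft [-5.  -1.4 10.5] w 0.196 gf 90.6
scene 70 [380.8 280.2] [0.472 0.118 0.04 ]
scene 74 [371.8 287.6] [0.501 0.117 0.04 ]
scene 55 [359.5 297.3] [0.54  0.114 0.04 ]
```

View pics/t9.png

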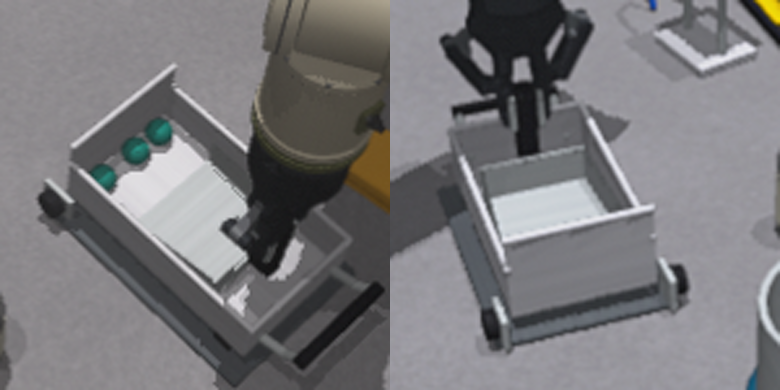

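The move was refused because I miscounted the list. The picture shows the scoop inside the pan with its lip facing the three pastilles, which are untouched at crop points (103,178), (135,150) and (158,130).

Request:
{"op": "play_rows", "data": {"plan": [0,0,0,-0.006,0,0,0,0,0,0,-0.012,0,0,0,0,0,0,-0.018,0,0,0,0,0,0,-0.023,0,0,0,0,0,0,-0.027,0,0,0,0,0,0,-0.031,0,0,0,0,0,0,-0.035,0,0,0,0,0,0,-0.039,0,0,0,0,0,0,-0.043,0,0,0,0,0,0,-0.047,0,0,0,0,0,0,-0.05,0,0,0,0,0,0,-0.053,0,0,0,0,0,0,-0.053,0,0,0]}}

```text
clock: 22.55
position: [0.5114, 0.2198, 0.1036]
ee_rot: [0.723, 0.691, 0.002, 0.0]
ft_force: [-0.3, 1.8, 6.9]
grip_width: 0.2
grasp_force: 89.8
```

```bash
python3 -c "
from h import *
pose()
for n in ['scene','side']:
  i=viewer.camera(n);cv2.imwrite(f'pics/{n}10.png',i[:,:,::-1])
  for a,c,b,_ in blobs(teal(i),8):
    if 200<c[0]<480 and c[1]>170: print(n,a,c,plane(M(n),c,.04).round(3))
"
```

```text
22.55 [0.5114 0.2198 0.1036] psi -2.6 ft [-0.3  1.8  6.9] w 0.2 gf 89.8
scene 150 [376.7 282.4] [0.483 0.115 0.04 ]
scene 62 [359.3 296.4] [0.539 0.112 0.04 ]
```

Request:
{"op": "play_rows", "data": {"plan": [0,0,0,-0.003,0,0,0,0,0,0,-0.005,0,0,0,0,0,0,-0.007,0,0,0,0,0,0,-0.009,0,0,0,0,0,0,-0.009,0,0,0]}}

```text
clock: 23.28
position: [0.511, 0.2118, 0.1037]
ee_rot: [0.723, 0.691, 0.002, -0.0]
ft_force: [0.5, 4.9, 4.1]
grip_width: 0.201
grasp_force: 89.4
```

```bash
python3 -c "
from h import *
pose()
for n in ['scene','side']:
  i=viewer.camera(n);cv2.imwrite(f'pics/{n}11.png',i[:,:,::-1])
  for a,c,b,_ in blobs(teal(i),8):
    if 200<c[0]<480 and c[1]>170: print(n,a,c,b,plane(M(n),c,.04).round(3))
"
```

```text
23.27 [0.511  0.2118 0.1037] psi -2.6 ft [0.5 4.9 4.1] w 0.201 gf 89.4
scene 154 [376.6 282.5] [368 275  18  16] [0.483 0.115 0.04 ]
scene 60 [359.2 296.6] [355 293   9   9] [0.54  0.112 0.04 ]
```

Request:
{"op": "play_rows", "data": {"plan": [0,0,0,-0.002,0,0,0,0,0,0,-0.004,0,0,0,0,0,0,-0.004,0,0,0]}}

```text
clock: 23.75
position: [0.511, 0.2111, 0.1045]
ee_rot: [0.722, 0.692, 0.004, -0.001]
ft_force: [0.9, 14.3, 6.5]
grip_width: 0.2
grasp_force: 89.6
```

The lip is against the wall: 14 N, with the arm stalled. I'll pitch the mouth up about the rear edge so the wax slides back, then lift.

Request:
{"op": "play_rows", "data": {"plan": [0,-5,0,0.0075,0,0.0,0,0,-10,0,0.0144,0,0.0014,0,0,-15,0,0.0185,0,0.004,0,0,-20,0,0.022,0,0.007,0,0,-25,0,0.0246,0,0.0105,0,0,-25,0,0.0246,0,0.0105,0,0,-25,0,0.0246,0,0.0105,0,0,-25,0,0.0246,0,0.0105,0,0,-25,0,0.0246,0,0.0105,0]}}

```text
clock: 24.88
position: [0.5113, 0.2322, 0.0923]
ee_rot: [0.706, 0.675, -0.155, 0.149]
ft_force: [-0.5, 5.9, 3.3]
grip_width: 0.199
grasp_force: 89.8
```

```bash
python3 -c "
from h import *
pose()
for n in ['scene','side']:
  i=viewer.camera(n);cv2.imwrite(f'pics/{n}12.png',i[:,:,::-1])
  for a,c,b,_ in blobs(teal(i),8):
    if 200<c[0]<480 and c[1]>170: print(n,a,c,b,plane(M(n),c,.045).round(3))
"
```

```text
24.88 [0.5113 0.2322 0.0923] psi -2.6 ft [-0.5  5.9  3.3] w 0.199 gf 89.8
scene 164 [397.4 300.6] [389 292  18  18] [0.488 0.182 0.045]
scene 59 [381.3 314.1] [377 310   9  10] [0.54  0.18  0.045]
side 50 [288.2 229.8] [284 227  10   7] [0.546 0.188 0.045]
side 50 [269.9 233.8] [266 231  10   7] [0.503 0.191 0.045]
side 45 [258.7 236.4] [255 234  10   6] [0.478 0.191 0.045]
```

All three pieces slid to the scoop's back at y≈0.182. Next I'll lift straight up and work out the pour poses.

```bash
cat >> h.py <<'E'
B=np.array([.047,.999,0])
def lip2tcp(L,p,b=B):
    p=np.radians(p); return np.array(L)+(.108*np.cos(p)-.075*np.sin(p))*b+np.array([0,0,.075*np.cos(p)+.108*np.sin(p)])
E
python3 -c "
from h import *
o=status.get_obs()
p=o['position'];go(p+[0,0,.15],-2.7,-25);go(p+[0,0,.17],-2.7,-25)
L=np.array([.640,-.1215,.175])+.012*B
T=lip2tcp(L,-25);print(T.round(3))
go(T,-2.7,-25)
"
```

```text
[ 0.1 -0.2  0.1] [-0.063   0.0002 -0.1361] rows>= 2.4
[ 0.1 -0.2  0.1] [-0.0714  0.0002 -0.1543] rows>= 2.7
[0.647 0.02  0.197]
[ 0.1 -0.2  0.1] [-0.2309  0.1449 -0.0087] rows>= 4.4
```

Request:
{"op": "play_rows", "data": {"plan": [0,0,0,-0.01,0,-0.022,0,0,0,0,-0.021,0,-0.045,0,0,0,0,-0.034,0,-0.073,0,0,0,0,-0.046,0,-0.1,0,0,0,0,-0.059,0,-0.127,0,0,0,0,-0.067,0,-0.145,0,0,0,0,-0.0714,0,-0.154,0,0,0,0,-0.0714,0,-0.154,0]}}

```text
clock: 25.98
position: [0.5111, 0.2308, 0.2614]
ee_rot: [0.706, 0.674, -0.156, 0.149]
ft_force: [-0.6, -0.1, -2.9]
grip_width: 0.199
grasp_force: 88.8
```

```bash
python3 -c "
from h import *
pose()
L=np.array([.640,-.1215,.235])+.012*B
T=lip2tcp(L,-25);print(T.round(3))
go(T,-2.7,-25)
for n in ['scene','side']:
  i=viewer.camera(n)
  for a,c,b,_ in blobs(teal(i),8):
    if 200<c[0]<480 and c[1]>170: print(n,a,c,b)
"
```

```text
25.98 [0.5111 0.2308 0.2614] psi -2.7 ft [-0.6 -0.1 -2.9] w 0.199 gf 88.8
[0.647 0.02  0.257]
[ 0. -0.  0.] [-0.1835  0.1452  0.09  ] rows>= 4.0
scene 188 [406.8 258.6] [398 250  19  19]
scene 64 [389.3 272.7] [384 269  10  10]
side 95 [264.1 170.2] [259 165  11  11]
side 72 [252.3 172.2] [248 168   9  10]
```

Request:
{"op": "play_rows", "data": {"plan": [0,0,0,-0.012,0.009,0.006,0,0,0,0,-0.034,0.027,0.017,0,0,0,0,-0.06,0.047,0.029,0,0,0,0,-0.086,0.068,0.042,0,0,0,0,-0.112,0.089,0.055,0,0,0,0,-0.138,0.109,0.068,0,0,0,0,-0.16,0.127,0.078,0,0,0,0,-0.176,0.139,0.086,0,0,0,0,-0.1835,0.145,0.09,0,0,0,0,-0.1835,0.145,0.09,0,0,0,0,-0.1835,0.145,0.09,0]}}

```text
clock: 27.45
position: [0.6461, 0.0213, 0.2573]
ee_rot: [0.706, 0.675, -0.156, 0.149]
ft_force: [-0.1, 0.3, -2.0]
grip_width: 0.2
grasp_force: 88.6
```

```bash
python3 -c "
from h import *
pose()
o=status.get_obs();ref=(o['position'],Rn.from_quat(o['ee_rot']))
for p,z in [(-15,.215),(-5,.19),(0,.18),(8,.172),(16,.17),(24,.17),(32,.17),(40,.17),(48,.17)]:
  go(lip2tcp(np.array([.640,-.1215,z])+.012*B,p),-2.7,p,ref)
for n in ['scene','side']:
  i=viewer.camera(n);cv2.imwrite(f'pics/{n}13.png',i[:,:,::-1])
  for a,c,b,_ in blobs(teal(i),8):
    if 200<c[0]<480 and c[1]>170: print(n,a,c,b)
  cv2.imwrite('pics/t13%s.png'%n,cv2.resize(i[130:370,200:440,::-1],None,fx=2.3,fy=2.3))
a=cv2.imread('pics/t13scene.png');b=cv2.imread('pics/t13side.png')
"
```

```text
27.45 [0.6461 0.0213 0.2573] psi -2.6 ft [-0.1  0.3 -2. ] w 0.2 gf 88.6
[ 0.  10.   0.1] [-0.0074  0.0006  0.0011] rows>= 0.9
[ 0.  20.   0.1] [-0.0144  0.0005  0.0089] rows>= 1.9
[ 0.  25.   0.1] [-0.0198  0.0005  0.0118] rows>= 2.3
[-0.  33.   0.1] [-0.0329  0.0005  0.0109] rows>= 3.1
[-0.  41.   0.1] [-0.0494  0.0005  0.007 ] rows>= 3.8
[-0.  49.   0.1] [-0.0675  0.0004  0.0037] rows>= 4.6
[-0.  57.   0.1] [-0.0858  0.0004  0.003 ] rows>= 5.3
[-0.  65.   0.1] [-0.1041  0.0003  0.0048] rows>= 6.1
[-0.1 73.   0.1] [-0.1219  0.0003  0.0092] rows>= 6.8
scene 88 [283.5 237.9] [277 230  15  15]
scene 67 [267.  251.2] [262 247  10  10]
side 120 [390.1 206.4] [384 201  13  12]
side 149 [366.6 211.2] [354 206  22  12]
```

Request:
{"op": "play_rows", "data": {"plan": [0,5,0,-0.004,0,0,0,0,10,0,-0.0074,0,0.001,0,0,15,0,-0.011,0,0.005,0,0,20,0,-0.0144,0,0.009,0,0,25,0,-0.02,0,0.012,0,0,29,0,-0.026,0,0.0115,0,0,33,0,-0.033,0,0.011,0,0,37,0,-0.041,0,0.009,0,0,41,0,-0.0494,0,0.007,0,0,45,0,-0.0585,0,0.005,0,0,49,0,-0.0675,0,0.0037,0,0,53,0,-0.0765,0,0.0033,0,0,57,0,-0.0858,0,0.003,0,0,61,0,-0.095,0,0.004,0,0,65,0,-0.104,0,0.005,0,0,69,0,-0.113,0,0.007,0,0,73,0,-0.122,0,0.009,0,0,73,0,-0.122,0,0.009,0]}}

```text
clock: 29.8
position: [0.6407, -0.0957, 0.2996]
ee_rot: [0.662, 0.63, 0.293, -0.281]
ft_force: [-0.5, -0.5, -1.4]
grip_width: 0.203
grasp_force: 88.8
```

```bash
python3 -c "
from h import *
pose(); print(status.get_obs()['ee_rot'],rot(-2.7,48).as_quat())
for n in ['scene','side']:
  i=viewer.camera(n);cv2.imwrite(f'pics/{n}14.png',i[:,:,::-1])
  for a,c,b,_ in blobs(teal(i),4):
    if 180<c[0]<480 and c[1]>150: print(n,a,c,b,plane(M(n),c,.077).round(3))
"
```

```text
29.8 [ 0.6407 -0.0957  0.2996] psi -2.8 ft [-0.5 -0.5 -1.4] w 0.203 gf 88.8
[ 0.66194114  0.62990701  0.29339004 -0.28102201] [ 0.66101389  0.63057589  0.29430234 -0.28075047]
scene 66 [238.3 251.1] [234 247  10   9] [ 0.668 -0.154  0.077]
side 80 [409.4 285. ] [404 281  12   9] [ 0.687 -0.108  0.077]
```

Wax is visible inside the pot and the scoop looks empty. I'll level the scoop, back it off, and check.

```bash
python3 -c "
from h import *
go(lip2tcp(np.array([.640,-.1215,.18])+.012*B,24),-2.7,24)
go([.5134,.272,.25],-2.7,0)
go(lip2tcp(np.array([.640,-.1215,.20])+.012*B,0),-2.7,0)
"
```

```text
[ -0.  -23.9   0.1] [0.0287 0.0002 0.0445] rows>= 2.2
[ -0.  -47.9   0.1] [ 0.2031 -0.1443  0.3009] rows>= 6.3
[ -0.  -47.9   0.1] [0.0425 0.0002 0.0858] rows>= 4.5
```

Request:
{"op": "play_rows", "data": {"plan": [0,-12,0,0.015,0,0.02,0,0,-24,0,0.0287,0,0.0445,0,0,-36,0,0.036,0,0.065,0,0,-48,0,0.0425,0,0.086,0,0,-48,0,0.0425,0,0.086,0,0,-48,0,0.203,-0.144,0.301,0,0,-48,0,0.203,-0.144,0.301,0,0,-48,0,0.203,-0.144,0.301,0,0,-48,0,0.203,-0.144,0.301,0,0,-48,0,0.203,-0.144,0.301,0,0,-48,0,0.203,-0.144,0.301,0,0,-48,0,0.203,-0.144,0.301,0,0,-48,0,0.203,-0.144,0.301,0,0,-48,0,0.203,-0.144,0.301,0]}}

```text
clock: 31.65
position: [0.5145, 0.2706, 0.2506]
ee_rot: [0.724, 0.69, 0.0, 0.0]
ft_force: [0.6, -0.4, -2.0]
grip_width: 0.199
grasp_force: 88.8
```

```bash
python3 -c "
from h import *
pose()
for n in ['scene','side']:
  i=viewer.camera(n);cv2.imwrite(f'pics/{n}15.png',i[:,:,::-1])
  for a,c,b,_ in blobs(teal(i),4):
    if 180<c[0]<480 and c[1]>150: print(n,a,c,b,plane(M(n),c,.077).round(3))
  for a,c,b,_ in blobs(black(i,40),40):
    if 230<c[0]<480 and c[1]>170: print('blk',a,c,b)
go([.5134,.272,.109],-2.7,0)
"
```

```text
31.65 [0.5145 0.2706 0.2506] psi -2.8 ft [ 0.6 -0.4 -2. ] w 0.199 gf 88.8
scene 62 [253.1 234.3] [249 230   9   9] [ 0.612 -0.167  0.077]
scene 67 [238.1 250.9] [234 247  10   9] [ 0.668 -0.155  0.077]
blk 677 [445.2 273.7] [425 247  47  56]
blk 231 [449.8 354.7] [433 339  35  33]
side 79 [409.7 285. ] [405 281  12   9] [ 0.688 -0.108  0.077]
blk 399 [400.3 211.8] [340 143 115 132]
blk 49 [466.7 287.5] [461 281  14  14]
blk 48 [343.4 322.5] [339 319   9   7]
blk 139 [309.  417.7] [302 407  15  18]
[ 0. -0. -0.] [ 0.001  -0.0009  0.1415] rows>= 2.3
```

All three pieces are in the pot: two in the scene view, and the third, at (0.688,−0.108), in the side view. I'll lay the scoop in the pan.

Request:
{"op": "play_rows", "data": {"plan": [0,0,0,0.001,-0.001,0.05,0,0,0,0,0.001,-0.001,0.1,0,0,0,0,0.001,-0.001,0.13,0,0,0,0,0.001,-0.001,0.142,0,0,0,0,0.001,-0.001,0.145,0,0,0,0,0.001,-0.001,0.147,0,0,0,0,0.001,-0.001,0.147,0,0,0,0,0.001,-0.001,0.147,0.5,0,0,0,0.001,-0.001,0.147,0.5,0,0,0,0.001,-0.001,0.147,0.5,0,0,0,0.001,-0.001,0.12,0.5,0,0,0,0.001,-0.001,0.06,0.5,0,0,0,0.001,-0.001,0.0,0.5,0,0,0,0.001,-0.001,-0.01,0.5,0,0,0,0.001,-0.001,-0.01,0.5]}}

```text
clock: 33.62
position: [0.5131, 0.2727, 0.2607]
ee_rot: [0.723, 0.691, 0.001, -0.0]
ft_force: [-0.0, 0.3, -1.3]
grip_width: 0.496
grasp_force: 0.0
```

```bash
python3 -c "
from h import *
pose()
P={}
for n in ['scene','side']:
  i=viewer.camera(n);cv2.imwrite(f'pics/{n}16.png',i[:,:,::-1]);P[n]=i
  for a,c,b,_ in blobs(black(i,40),40):
    if 230<c[0]<480 and c[1]>170: print('blk',n,a,c,b)
k=tri(M('scene'),(282.5,180.5),M('side'),(309,417));print('lid knob',k)
for r in (.073,.067):
  pass
# pot rim: blob of dark inside? fit white/blue base ring instead
for n in ['scene','side']:
  h=cv2.cvtColor(P[n],cv2.COLOR_RGB2HSV);bm=(abs(h[...,0].astype(int)-103)<10)&(h[...,1]>120)
  for a,c,b,_ in blobs(bm,300): print('blue',n,a,c,b)
go([.4185,-.279,.2],-11)
o=np.hstack([cv2.resize(P['scene'][190:390,205:405],None,fx=2,fy=2,interpolation=2),cv2.resize(P['side'][180:380,280:480],None,fx=2,fy=2,interpolation=2)])
cv2.imwrite('pics/t16.png',o[:,:,::-1])
"
```

```text
33.62 [0.5131 0.2727 0.2607] psi -2.7 ft [-0.   0.3 -1.3] w 0.496 gf 0.0
blk scene 760 [447.2 266.3] [417 243  58  52]
blk scene 200 [414.2 310.4] [408 300  15  21]
blk scene 223 [449.9 354.8] [433 339  35  33]
blk side 400 [400.8 212.3] [340 143 115 132]
blk side 122 [254.5 188.6] [234 184  40  10]
blk side 186 [260.4 206.8] [256 193  10  27]
blk side 50 [466.9 287.6] [461 281  14  14]
blk side 49 [343.4 322.4] [339 319   9   7]
blk side 139 [309.1 417.8] [302 407  15  18]
lid knob (array([ 0.41786575, -0.2764833 ,  0.026343  ]), np.float64(0.002205214814488684))
blue scene 13421 [88.2 44.1] [  0   0 171  98]
blue scene 1534 [412.9  11.3] [378   0  71  32]
blue side 3107 [96.4 25.5] [60  0 81 54]
blue side 1891 [387.9 332.3] [347 293  85  59]
[-0.1  0.1  8.3] [-0.555  -0.0681  0.0596] rows>= 9.0
```

View pics/t16.png

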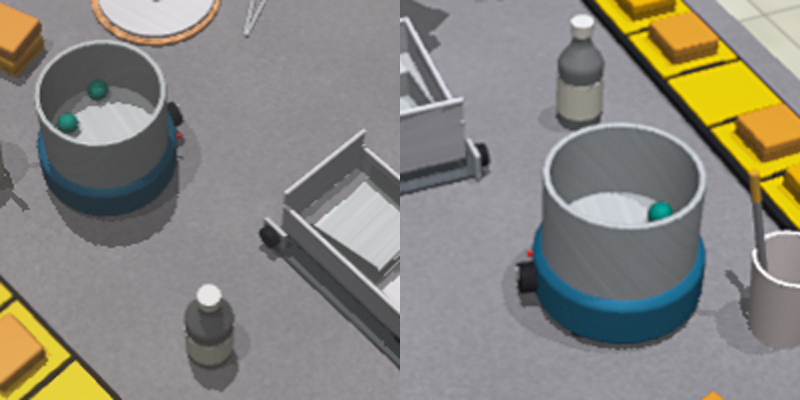

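Two pieces show in the scene view at crop (97,89) and (67,122), and the third in the side view at (660,212). The rim extremes in the crop are left 36, right 167, top 41 (scene), and left 543, right 705, top 124 (side). I'll get the pot centre from these.

```bash
python3 -c "
from h import *
from scipy.optimize import least_squares
# centre c of a 73 mm circle at z=.15 whose projected extremes match the rim's
S=lambda x:205+x/2; D=lambda x:280+(x-400)/2
a=np.linspace(0,2*np.pi,120)
def ext(n,c):
  P=np.array([proj(M(n),[c[0]+.073*np.cos(t),c[1]+.073*np.sin(t),.15]) for t in a]);return P.min(0),P.max(0)
def f(c,n,o):
  lo,hi=ext(n,c);return [lo[0]-o[0],hi[0]-o[1],lo[1]-o[2]]
os=(S(36),S(167),190+41/2);od=(D(543),D(705),180+124/2)
for k in ('scene',os),('side',od): r=least_squares(lambda c:f(c,*k),[.64,-.12],diff_step=1e-3);print(k[0],r.x.round(4),r.fun.round(2))
r=least_squares(lambda c:f(c,'scene',os)+f(c,'side',od),[.64,-.12],diff_step=1e-3);print(r.x.round(4),r.fun.round(2))
"
```

```text
scene [ 0.642  -0.1138] [-0.3   0.3  -0.03]
side [ 0.638  -0.1224] [-0.72  0.71 -0.13]Traceback (most recent call last):
  File "<string>", line 13, in <module>
    r=least_squares(lambda c:f(c,'scene',os)+f(c,'side',od),[.64,-.12],diff_step=1e-3);print(r.x.round(4),r.fun.round(2))
    return func(*args, **kwargs)
    vector_fun = VectorFunction(
        fun_wrapped,
    ...<6 lines>...
        workers=workers
    )
    self._update_fun()
    ~~~~~~~~~~~~~~~~^^
    self.f = self.fun_wrapped(xp_copy(self.x))
             ~~~~~~~~~~~~~~~~^^^^^^^^^^^^^^^^^
    return np.atleast_1d(self.fun(x))
                         ~~~~~~~~^^^
    return self.f(x, *self.args, **self.kwargs)
           ~~~~~~^^^^^^^^^^^^^^^^^^^^^^^^^^^^^^
  File "<string>", line 13, in <lambda>
    r=least_squares(lambda c:f(c,'scene',os)+f(c,'side',od),[.64,-.12],diff_step=1e-3);print(r.x.round(4),r.fun.round(2))
                             ~^^^^^^^^^^^^^^
  File "<string>", line 10, in f
    lo,hi=ext(n,c);return [lo[0]-o[0],hi[0]-o[1],lo[1]-o[2]]
          ~~~^^^^^
  File "<string>", line 8, in ext
    P=np.array([proj(M(n),[c[0]+.073*np.cos(t),c[1]+.073*np.sin(t),.15]) for t in a]);return P.min(0),P.max(0)
                     ~^^^
ValueError: time passes only in moves, steps and waits
```

Request:
{"op": "play_rows", "data": {"plan": [0,0,8.3,-0.555,-0.068,0,0.7,0,0,8.3,-0.555,-0.068,0,0.7,0,0,8.3,-0.555,-0.068,0,0.7,0,0,8.3,-0.555,-0.068,0,0.7,0,0,8.3,-0.555,-0.068,0,0.7,0,0,8.3,-0.555,-0.068,0,0.7,0,0,8.3,-0.555,-0.068,0,0.7,0,0,8.3,-0.555,-0.068,0,0.7,0,0,8.3,-0.555,-0.068,0,0.7,0,0,8.3,-0.555,-0.068,0.1,0.7,0,0,8.3,-0.555,-0.068,0.1,0.7,0,0,8.3,-0.555,-0.068,0.1,0.7]}}

```text
clock: 35.22
position: [0.4169, -0.2777, 0.1573]
ee_rot: [0.772, 0.636, -0.002, -0.003]
ft_force: [0.6, 0.1, 0.4]
grip_width: 0.698
grasp_force: 0.0
```

```bash
python3 -c "
from h import *
pose()
m=M('wrist');im=viewer.camera('wrist');cv2.imwrite('pics/w17.png',im[:,:,::-1])
print('pred knob',proj(m,[.4175,-.2785,.032]))
for a,c,b,k in blobs(black(im,40),100): print(a,c,b,plane(m,c,.032).round(3))
go([.4175,-.2785,.034],-11)
"
```

```text
35.23 [ 0.4169 -0.2777  0.1573] psi -11.0 ft [0.6 0.1 0.4] w 0.698 gf 0.0
pred knob [318.79465222 224.91443757]
1319 [319.4 218.4] [298 197  43  46] [ 0.419 -0.274  0.032]
61508 [314.3 415.3] [  0 286 640 194] [ 0.384 -0.433  0.032]
[-0.2  0.   0. ] [-1.000e-04 -3.000e-04  1.255e-01] rows>= 2.0
```

Request:
{"op": "play_rows", "data": {"plan": [0,0,0,0,0,0.06,0.7,0,0,0,0,0,0.11,0.7,0,0,0,0,0,0.124,0.7,0,0,0,0,0,0.124,0.7,0,0,0,0,0,0.124,0.1,0,0,0,0,0,0.124,0.1,0,0,0,0,0,0.124,0.1,0,0,0,0,0,0.124,0.1,0,0,0,0,0,0.124,0.1,0,0,0,0,0,0.124,0.1,0,0,0,0,0,0.08,0.1,0,0,0,0,0,0.02,0.1,0,0,0,0,0,-0.04,0.1,0,0,0,0,0,-0.1,0.1,0,0,0,0,0,-0.1,0.1,0,0,0,0,0,-0.1,0.1], "squeeze": 60}}

```text
clock: 37.28
position: [0.419, -0.2785, 0.2601]
ee_rot: [0.771, 0.636, 0.0, -0.0]
ft_force: [0.2, 1.1, -2.3]
grip_width: 0.293
grasp_force: 60.4
```

```bash
python3 -c "
from h import *
pose();go([.640,-.1195,.25],-11);go([.640,-.1195,.195],-11)
"
```

```text
37.27 [ 0.419  -0.2785  0.2601] psi -11.0 ft [ 0.2  1.1 -2.3] w 0.293 gf 60.4
[ 0.  -0.1  0. ] [0.1981 0.1867 0.0103] rows>= 4.4
[ 0.  -0.1  0. ] [0.198  0.1867 0.0653] rows>= 4.5
```

Request:
{"op": "play_rows", "data": {"plan": [0,0,0,0.198,0.1867,0,0.1,0,0,0,0.198,0.1867,0,0.1,0,0,0,0.198,0.1867,0,0.1,0,0,0,0.198,0.1867,0,0.1,0,0,0,0.198,0.1867,0,0.1,0,0,0,0.198,0.1867,0,0.1,0,0,0,0.198,0.1867,0.03,0.1,0,0,0,0.198,0.1867,0.06,0.1,0,0,0,0.198,0.1867,0.06,0.1,0,0,0,0.198,0.1867,0.06,0.1]}}

```text
clock: 38.52
position: [0.64, -0.1207, 0.2013]
ee_rot: [0.772, 0.636, 0.0, 0.0]
ft_force: [0.4, -0.8, -0.8]
grip_width: 0.305
grasp_force: 60.3
```

```bash
python3 -c "
from h import *
pose();go([.640,-.1195,.178],-11)
"
```

```text
38.52 [ 0.64   -0.1207  0.2013] psi -11.0 ft [ 0.4 -0.8 -0.8] w 0.305 gf 60.3
[ 0.  0. -0.] [ 0.0012 -0.0003  0.0233] rows>= 0.4
```

Request:
{"op": "play_rows", "data": {"plan": [0,0,0,0.001,0,0.01,0.1,0,0,0,0.001,0,0.017,0.1,0,0,0,0.001,0,0.021,0.1,0,0,0,0.001,0,0.024,0.1,0,0,0,0.001,0,0.024,0.1,0,0,0,0.001,0,0.024,0.1]}}

```text
clock: 39.28
position: [0.6406, -0.1188, 0.1822]
ee_rot: [0.771, 0.636, 0.002, -0.0]
ft_force: [-23.7, 7.5, 46.4]
grip_width: 0.299
grasp_force: 65.5
```

Request:
{"op": "play_rows", "data": {"plan": [0,0,0,0,0,-0.003,0.1,0,0,0,0,0,-0.004,0.1,0,0,0,0,0,-0.004,0.1]}}

```text
clock: 39.65
position: [0.6408, -0.1188, 0.1824]
ee_rot: [0.771, 0.636, 0.001, 0.0]
ft_force: [-6.2, 2.2, 14.3]
grip_width: 0.3
grasp_force: 62.1
```

```bash
python3 -c "
from h import *
pose();print(Rn.from_quat(status.get_obs()['ee_rot']).as_matrix()[:,2].round(3))
for n in ['scene','side']:
  i=viewer.camera(n);cv2.imwrite(f'pics/{n}18.png',i[:,:,::-1])
"
```

```text
39.65 [ 0.6408 -0.1188  0.1824] psi -10.9 ft [-6.2  2.2 14.3] w 0.3 gf 62.1
[ 0.002  0.001 -1.   ]
```

Request:
{"op": "play_rows", "data": {"plan": [0,0,0,0,0,-0.0015,0.1,0,0,0,0,0,-0.0015,0.5,0,0,0,0,0,-0.0015,0.7,0,0,0,0,0,-0.0015,0.7,0,0,0,0,0,-0.03,0.7,0,0,0,0,0,-0.08,0.7,0,0,0,0,0,-0.12,0.7,0,0,0,0,0,-0.12,0.7]}}

```text
clock: 40.75
position: [0.6415, -0.1196, 0.3038]
ee_rot: [0.771, 0.636, 0.002, 0.002]
ft_force: [-0.0, 0.5, -0.8]
grip_width: 0.699
grasp_force: 0.0
```

```bash
python3 -c "
from h import *
pose()
W=M('wrist');im=viewer.camera('wrist');cv2.imwrite('pics/w19.png',im[:,:,::-1])
for a,c,b,k in blobs(black(im,40),100): print('w',a,c,b,plane(W,c,.182).round(3))
# bright lid disc in wrist picture vs predicted
print('pred lid centre',proj(W,[.64,-.12,.156]))
for n in ['scene','side']:
  i=viewer.camera(n);m=M(n);cv2.imwrite(f'pics/{n}19.png',i[:,:,::-1])
  print(n,'pred knob',proj(m,[.64,-.12,.176]).round(1))
  for a,c,b,_ in blobs(black(i,45),30):
    if 200<c[0]<480 and 150<c[1]<300: print('blk',n,a,c,b)
  for a,c,b,_ in blobs(teal(i),6):
    if 180<c[0]<480 and c[1]>150: print('teal',n,a,c)
"
```

```text
40.75 [ 0.6415 -0.1196  0.3038] psi -11.0 ft [-0.   0.5 -0.8] w 0.699 gf 0.0
w 183 [50.6  8.7] [44  0 16 20] [0.511 0.044 0.182]
w 123 [111.9   7. ] [79  0 69 16] [0.549 0.035 0.182]
w 66789 [335.3 391.8] [  0   0 640 480] [ 0.631 -0.253  0.182]
w 1120 [316.  215.6] [295 195  42  45] [ 0.643 -0.113  0.182]
w 132 [503.7 316.5] [499 305  11  23] [ 0.763 -0.213  0.182]
pred lid centre [313.41499573 216.32461938]
scene pred knob [253.6 227.2]
blk scene 1155 [242.2 156.1] [221 134  44  44]
blk scene 87 [272.  155.8] [266 148  11  15]
blk scene 60 [218.  180.6] [214 174   9  14]
side pred knob [393. 255.]
blk side 270 [258.9 201.7] [237 184  36  36]
blk side 307 [418.8 232.6] [382 190  73  85]
blk side 176 [392.6 254.7] [386 247  14  16]
blk side 32 [321.4 257.1] [319 253   5  10]
blk side 65 [248.1 274.4] [245 269   7  12]
blk side 63 [467.1 287.6] [461 280  17  15]
```

```bash
python3 -c "
from h import *
S=M('side');a=np.linspace(0,6.28,180)
for f in ('side0','side19'):
  g=cv2.imread('pics/%s.png'%f,0);h=(g>165)
  h[:, :330]=0;h[:,450:]=0;h[:225]=0;h[380:]=0
  b=max(blobs(h,100),key=lambda t:t[0]);print(f,b[:3])
for c in ([.64,-.121],[.64,-.118]):
  P=np.array([proj(S,[c[0]+.08*np.cos(t),c[1]+.08*np.sin(t),.156]) for t in a]);print(c,P.min(0).round(1),P.max(0).round(1))
print('grip',proj(S,[.513,.272,.106]).round(1),proj(S,[.513,.272,.129]).round(1))
g=cv2.imread('pics/side0.png',0).astype(int);q=cv2.imread('pics/side19.png',0).astype(int)
for x in (370,393,425): print(x,'lid column edges',[np.where(abs(np.diff(k[225:300 if 1 else 0,x]))>25)[0]+225 for k in (g,q)],[np.where(abs(np.diff(k[290:320,x]))>20)[0]+290 for k in (g,q)])
"
```

```text
side0 (3834, array([393.2, 266.4]), array([348, 237,  91,  59], dtype=int32))
side19 (3129, array([393.8, 270.2]), array([348, 245,  90,  50], dtype=int32))
[0.64, -0.121] [347.6 236.4] [438.2 295.1]
[0.64, -0.118] [346.9 235.5] [437.3 294. ]
grip [260.9 191.2] [260.  182.6]
370 lid column edges [array([239, 240, 289, 290]), array([238, 241, 242, 251, 288, 289])] [array([290]), array([290])]
393 lid column edges [array([236, 245, 246, 247, 264, 267, 268, 294, 295]), array([244, 245, 263, 266, 293, 294])] [array([294, 295, 296]), array([293, 294, 295])]
425 lid column edges [array([232, 233, 234, 241, 242, 243, 246, 247, 287, 288]), array([232, 233, 234, 241, 242, 243, 245, 246, 285, 286])] [array([], dtype=int64), array([], dtype=int64)]
```

```bash
python3 -c "
from h import *
S=M('side');C=M('scene')
print('t33',tri(C,(414.2,310.4),S,(260.4,206.8)))
i=viewer.camera('scene');j=viewer.camera('side')
for n,k in(('scene',i),('side',j)):
  for a,c,b,mm in blobs(black(k,40),30):
    if 230<c[0]<480 and 170<c[1]<370: print(n,a,c,b)
k=black(j,40)[180:225,232:276]
print('\n'.join(''.join('#' if v else '.' for v in r) for r in k))
for z in (.053,.129): print(z,proj(S,[.513,.272,z]).round(1),proj(C,[.513,.272,z]).round(1))
"
```

```text
t33 (array([0.50101033, 0.2368179 , 0.08827774]), np.float64(0.0031652146834880985))
scene 196 [414.2 310.5] [408 300  15  21]
scene 58 [339.1 308.1] [335 303   9  11]
scene 86 [450.6 355.8] [433 341  34  30]
side 169 [361.6 171.7] [340 143  38  55]
side 35 [381.4 178.1] [379 175   8   8]
side 54 [254.1 189.5] [238 186  33   8]
side 251 [419.4 233.6] [382 190  73  85]
side 181 [260.4 206.9] [256 193  10  27]
side 134 [392.4 256. ] [386 247  14  16]
side 61 [248.1 274.3] [245 269   7  12]
side 47 [466.9 287.7] [461 281  14  14]
side 42 [343.2 322.8] [339 319   9   7]
............................................
............................................
............................................
............................................
............................................
............................................
...................................####.....
..............................#######.......
...........................#####............
....................#########...............
................############................
...........#######.......#......
[... 865 characters left out ...]
..
..........................#######...........
..........................#######...........
..........................#######...........
..........................#######...........
..........................#######...........
..........................########..........
..........................########..........
...........................######...........
...........................###..............
............................................
............................................
............................................
............................................
............................................
0.053 [262.8 210.3] [421.3 331.4]
0.129 [260.  182.6] [427.  314.8]
```

The scoop sits about 35 mm from where I released it; it may have been knocked. I'll check that it is upright.

```bash
python3 -c "
from h import *
S=M('side');C=M('scene')
i=viewer.camera('scene')
k=black(i,45)[294:326,400:430]
print('\n'.join(''.join('#' if v else '.' for v in r) for r in k))
for z in (.053,.129): print(z,proj(S,[.501,.237,z]).round(1),proj(C,[.501,.237,z]).round(1))
u=cv2.cvtColor(i,cv2.COLOR_RGB2GRAY)[270:350:2,355:460:3]
print('\n'.join(' '.join('%2d'%(v//10) for v in r) for r in u))
"
```

```text
..............................
..............................
..............#.#.............
.................#............
..................#...........
...................#..........
...........##......###........
...........###......###.......
...........#####.....###......
...........######....##.......
..........########..###.......
..........#############.......
..........#############.......
.........#############........
.........#############........
.........############.........
.........############.........
........#############.........
........############..........
........############..........
.......#############..........
........###########...........
........###########...........
.........##########...........
..........########............
...........######.............
.............###..............
..............................
..............................
..............................
..............................
..............................
0.053 [262.3 219.7] [412.6 317.8]
0.129 [259.5 191.7] [417.7 300.8]
14 14 14 14 13  9  8  8  8  8  8  8  8 1
[... 3459 characters left out ...]
8  8 21 21 22 22 22 22 22 13 13 22 22 22 22 22 19 19  8  8  7 17 18 14
14 14 14 14  7 10  7  6  6  7  8  8  8  9 22 22 22 22 22 22 18 18 22 22 22 22 21 22  9  8  5  5  9 17 17
14 14 14 14 14  8 10  6  6  6  7  8  8  8 14 21 22 22 22 22 22 22 22 22 22 22 21 12  8  6  5  5 11 12 13
14 14 14 14 14 11  9  8  6  6  5  8  8  8  8 18 22 22 22 22 22 22 22 22 22 21 18  8  7  5  5  5 13 14 11
14 14 14 14 14 14  7 10  7  6  6  6  8  8  8  7 22 20 22 22 22 22 22 22 20 21  8  8  5  5  5  8  8 13  9
14 14 14 14 14 14 14  7 10  7  6  6  7  8  8  8 10 22 22 22 22 22 22 22 22 11  8  5  5  5  7  9  9 11  3
14 14 14 14 14 14 14 11  8 10  6  6  5  8  8  8  8 15 21 22 22 22 22 20 15  8  6  5  5  5  9  9 14  4  3
```

The post's ends match an upright post standing on the pan floor, 133 mm from the low end and inside the walls. The lid lies flat where it started. I'm handing in.

```bash
python3 -c "
from h import *
print(manip.hand_in())"
```

```text
the job is handed in; nothing more can be done
None
```

I handed the job in: all three pastilles are in the pot, the cover is back on it, and the scoop lies in the lowered pan. By my camera checks the cover is flat and within a few millimetres of centred. The scoop ended about 35 mm from where I let it go, but upright and inside the pan walls. The hand-in gave no verdict.

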